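# Turn the primed hinge straps over on the spray rack

## Task

The first side of the hinge straps on the spray rack is primed and dry. Lift the mask bar straight up off its two dowels, keeping it level, and lay it flat in the wash tray. Then turn every strap over, standing it in the spring clip to change your grip, and lay it back square across the three rack bars, bare side up, overhanging equally at both ends and at least 30 mm clear of the next one; leave everything else on the bench where it is.

Things in the scene. Friction and masses are not known exactly. Their poses are not given: they have to be found in the camera images.
- rack: fixed spray rack. Three parallel 8 mm square steel bars along its x, 296 mm clear length, at y = -60, 0 and +60 mm, tops 40 mm above the bench, open between and below; at x = -155 and +155 mm they end in side rails along y, 14 x 190 mm, as high. Origin on the bench under its middle. Straps lie across the bars, centres at z = 44 mm. It stands left or right of the clip.
- dowel_a (a point): top of one locating dowel, at x = -155, y = 65, z = 72 mm of the rack: an upright 10 mm pin on a collar 18 mm across whose top, 52 mm above the bench, carries the mask bar.
- dowel_b (a point): top of the other dowel, the same at x = +155, y = 65 mm of the rack.
- mask: loose mask bar: aluminium plate 346 x 40 x 6 mm, 0.3 kg, with two 11 mm holes 310 mm apart; at the start it rests on the rack's collars, dowels through the holes, over one end of the straps. Origin at the centre of its underside; x along its length, z up. In its middle an upright black grip lug, 12 mm (x) by 34 mm (y), rises to 40 mm above the underside.
- strap_1: steel hinge strap, flat bar 150 x 20 x 8 mm, 0.19 kg, end edges rounded. Origin at its centre; x along its length, y across, z out of the face that starts up: primed dull grey but for the bare last 33 mm at the +x end, countersunk holes. The other face is bare steel, plain holes. It starts along the rack's y. The ends are alike in shape: either way round is right. Two or three straps are present.
- strap_2: a second steel hinge strap, like strap_1 in size, axes and looks; absent in some starts.
- strap_3: a third steel hinge strap, like strap_1 in size, axes and looks; absent in some starts (any one of the three may be).
- clip: fixed spring clip on a foot 70 (x) x 84 (y) x 10 mm. Two upright sprung steel leaves, 32 mm wide along its x, close towards each other along its y. Origin on the bench under its middle, z up. A strap's end is pushed straight down between them, its 8 mm thickness along the clip's y, its 20 mm width along x; they hold it upright when let go. In or out takes about 5 to 10 N.
- clip_rest (a point): rest between the leaves, 30 mm above the bench on the clip's axis, on which the lower end of a strap stands. The leaves' out-turned lips above it reach to 92 mm above the bench and leave a mouth about 24 mm wide.
- clip_hold (a point): point 105 mm above the bench on the clip's axis: where the centre of a strap fully down in the clip is.
- tray: fixed open steel wash tray, 390 (x) x 110 (y) mm, 26 mm high, walls and floor 3 mm thick. Origin on the bench under its middle, axes along its sides; it stands on the other side of the clip from the rack.
- tape_roll: loose roll of masking tape lying flat, 100 mm across, 24 mm high; origin under its middle; leave alone.
- sanding_block: loose black sanding block 70 x 120 x 34 mm; origin under its middle; leave alone.
- stir_stick: loose wooden stirring stick 210 x 22 x 6 mm lying flat; origin under its middle; leave alone.
Not all that is in view belongs to the job. What is shaped like the strap_3 but pink is not meant.

How it is judged:
By the outcome, as a careful person would: the job done as asked, in the order asked, and still so for the second after the job is handed in, with the robot touching nothing.
Of strap_1, strap_2, strap_3 only 2 to 3 are there at a start; the rules pass over those that are not, and their reading is None.
At some moment in a run one of strap_1, strap_2, strap_3 may be knocked a few centimetres aside while the robot is not near it.
It also fails if it takes over 210 s, if anything falls off the work surface, if the arm or the gripper's body presses on something with over 40 N, if the wrist force passes 120 N, or if a joint passes its speed limit or range.

## Robot

A 6-joint arm with a two-finger parallel gripper is mounted at the origin on the work surface. World frame = base frame: x ahead of the robot, y to its left, z up, the work surface at z = 0. Lengths are in m, angles in rad, forces in N, time in s.
With the tool pointing down it reaches from about 0.275 to 1 m from the base axis. Payload 8.4 kg.
Tool frame: the origin (TCP) lies on the centre line of the jaws, within the pads' length; the fingertips stand 17 mm ahead of it and the grasp point (between the pads) lies 2 mm behind it (bot.tcp_to_tips is the y of the fingertips in the tool frame, in m); y points along the fingers, z is the direction in which the jaws open and shut, and the axes are right-handed (so a half turn about y gives the same grasp; the last joint's range is limited). The gripper opens to 85 mm and grips with 20 to 120 N. Pads are 22 mm wide; open, the fingers measure 114 mm over their backs; the gripper's body (76 mm by 85 mm) begins 54 mm behind the grasp point. The pads swing forward as they close: fully open they stand 13 mm farther back than shut.
Start: joints at [-0.002, 0.353, 1.633, -0, 1.155, -0.002], TCP at [0.625, -0, 0.225] pointing down, gripper open.
Joint ranges: [-2.63, 2.63], [-0.92, 2.1], [0.06, 2.66], [-1.3, 4.44], [0, 2.69], [-3.02, 3.02]. Speed limits (rad/s): [2.22, 2.22, 2.79, 3.14, 3.14, 3.14].

## Interface

Orientations are given as a unit quaternion [x, y, z, w].
In Python, from workcell import bot, hand, kinematics, get_obs, vision, hand_in gives the robot as it stands. The module is installed in compiled form; this text tells all that it offers. Calls block until the motion is done:
- bot.reach(position, orientation): joint-space move of the TCP to a pose.
- bot.servo_line(position, ori=None, velocity=0.15): straight line of the TCP; ori=None keeps the orientation; velocity is the mean speed in m/s.
- bot.goto_joints(angles): joint-space move.
- hand.move_gripper(opening, strength=None): finger opening in m; strength is the grip in N (None keeps the last); returns when the fingers have stopped.
- bot.dwell(seconds).
- kinematics.solve_ik(position, orientation): joint angles nearest the present ones, or None.
- get_obs(): the state.
- vision.read_camera(name): name is "scene" or "side" or "wrist"; returns a dict with "frame" (400x640x3 uint8, red, green, blue), "intrinsics" (3x3 intrinsics, pixels), "dist" ([k1, k2, p1, p2, k3] as OpenCV has them; the pictures are not rectified), "view" (4x4, takes a point from world to camera coordinates). Camera axes: x right, y down, z forward; pixel columns grow to the right and rows downward; lengths in m; the calibration is good to about 2 mm. A picture is of the moment at which its call begins. There is no depth.
A pose or a line that the arm cannot do raises bot.IKError and nothing moves.
- hand_in(): hands the job in, once; it reports no verdict.
The state is a dict: "time_s": time; "joint_pos": joint angles; "joint_vel": joint speeds; "joint_efforts": joint torques, N m; "position": TCP position; "orientation": TCP orientation; "wrist_force": force on the tool from outside, world axes, zero at the start; "ft_torque": the same for the moment, N m; "gripper_width": finger opening in m.
Only numpy, scipy, OpenCV 4.12 (cv2) and the standard library are available. Lean on these libraries where they do the work, as an engineer would, in place of code of your own. Each camera call takes 0.05 s, during which the arm holds its last target.

## Working session

There is one attempt and no reset: what is moved stays moved. The work goes in short steps, each a Python script; the robot and the scene stay as the last script left them, time stands still between calls to the robot, and variables do not carry over. Pictures are saved under pics/ and viewed, and the job is handed in when it is done.

```bash
mkdir -p pics; ls
cat > look.py <<'E'
import cv2,sys
from workcell import bot,hand,kinematics,get_obs,vision
tag=sys.argv[1]
for n in sys.argv[2:]:
    c=vision.read_camera(n); cv2.imwrite(f"pics/{tag}_{n}.png",c["frame"][:,:,::-1])
    import pickle; pickle.dump(c,open(f"pics/{tag}_{n}.pkl","wb"))
    import numpy as np
    np.set_printoptions(precision=4,suppress=True)
    print(n,c["intrinsics"].ravel(),c["dist"]);print(c["view"])
o=get_obs();print(o)
print(bot.tcp_to_tips)
E
python3 look.py a scene side wrist
```

```text
pics
scene [481.5821   0.     320.2175   0.     481.5821 207.7406   0.       0.
   1.    ] [-0.1317  0.      0.      0.      0.    ]
[[ 0.2884  0.9572  0.023  -0.0944]
 [ 0.6086 -0.1647 -0.7762 -0.2376]
 [-0.7392  0.2379 -0.6301  1.6445]
 [ 0.      0.      0.      1.    ]]
side [514.9396   0.     317.5341   0.     514.9396 202.4922   0.       0.
   1.    ] [0.0014 0.     0.     0.     0.    ]
[[-0.9566 -0.2915  0.0038  0.4305]
 [-0.2117  0.6855 -0.6966  0.1979]
 [ 0.2004 -0.6672 -0.7174  1.5529]
 [ 0.      0.      0.      1.    ]]
wrist [334.053    0.     319.597    0.     334.053  203.6918   0.       0.
   1.    ] [-0.0102  0.      0.      0.      0.    ]
[[ 1.      0.     -0.0009 -0.6252]
 [ 0.0003 -0.9534  0.3016 -0.0387]
 [-0.0008 -0.3016 -0.9534  0.3805]
 [ 0.      0.      0.      1.    ]]
{'time_s': 0.15, 'joint_pos': array([-0.0024,  0.3535,  1.634 ,  0.    ,  1.1552, -0.0024]), 'joint_vel': array([ 0.0006, -0.0009, -0.0007,  0.0008, -0.    ,  0.0013]), 'joint_efforts': array([ -0.0007, -60.5639, -34.2339,  -0.    ,   0.0062,  -0.    ]), 'position': array([0.6246, 0.    , 0.2244]), 'orientation': array([-0.5003,  0.5003, -0.4997,  0.4997]), 'wrist_force': array([ 0.3377, -0.7341, -0.4125]), 'ft_torque': array([0.0021, 0.0285, 0.0586]), 'gripper_width': 0.08545622676349013}
0.017
```

View pics/a_scene.png

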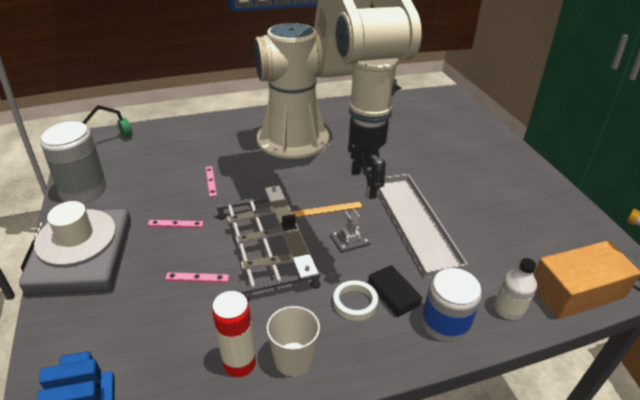

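View pics/a_side.png

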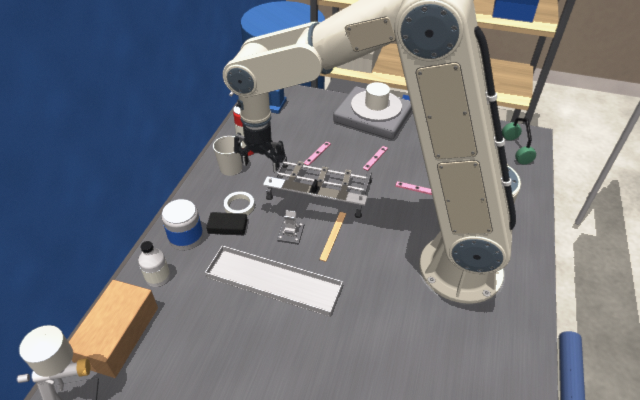

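View pics/a_wrist.png

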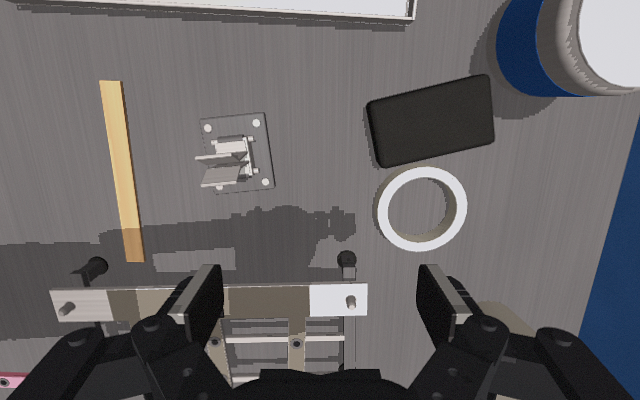

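The pictures show the rack near scene (265,240), mask bar on its +y side, clip at scene (350,230) and tray at (420,225). The three pink strap-like bars on the bench at (212,181), (175,223), (197,277) are distractors. I'll enlarge these next.

```bash
cat > h.py <<'E'
import numpy as np,cv2,pickle
from scipy.spatial.transform import Rotation as R
np.set_printoptions(precision=4,suppress=True)
def undist(c,uv): return cv2.undistortPoints(np.array(uv,float).reshape(-1,1,2),c["intrinsics"],np.array(c["dist"])).reshape(-1,2)
def ray(c,uv):
    V=c["view"];Rm=V[:3,:3];C=-Rm.T@V[:3,3]
    n=undist(c,uv);d=np.c_[n,np.ones(len(n))]@Rm
    return C,d
def onz(c,uv,z):
    C,d=ray(c,uv);return C+d*((z-C[2])/d[:,2])[:,None]
def proj(c,P):
    V=c["view"];r,_=cv2.Rodrigues(V[:3,:3])
    return cv2.projectPoints(np.array(P,float).reshape(-1,3),r,V[:3,3],c["intrinsics"],np.array(c["dist"]))[0].reshape(-1,2)
def tri(cs,uvs):
    A=np.zeros((3,3));b=np.zeros(3)
    for c,uv in zip(cs,uvs):
        C,d=ray(c,[uv]);d=d[0]/np.linalg.norm(d[0]);P=np.eye(3)-np.outer(d,d);A+=P;b+=P@C
    return np.linalg.solve(A,b)
def load(n): return pickle.load(open(f"pics/{n}.pkl","rb"))
def crop(c,box,s,name,axes=None):
    x0,y0,x1,y1=box;im=c["frame"][:,:,::-1][y0:y1,x0:x1]
    cv2.imwrite(f"pics/{name}.png",cv2.resize(im,None,fx=s,fy=s,interpolation=cv2.INTER_CUBIC))
E
python3 - <<'E'
from h import *
c=load("a_scene");crop(c,(200,160,360,310),5,"a1")
c=load("a_side");crop(c,(240,140,400,260),5,"a2")
c=load("a_wrist");V=c["view"];print(-V[:3,:3].T@V[:3,3])
E
```

```text
[0.6256 0.0779 0.3739]
```

View pics/a1.png

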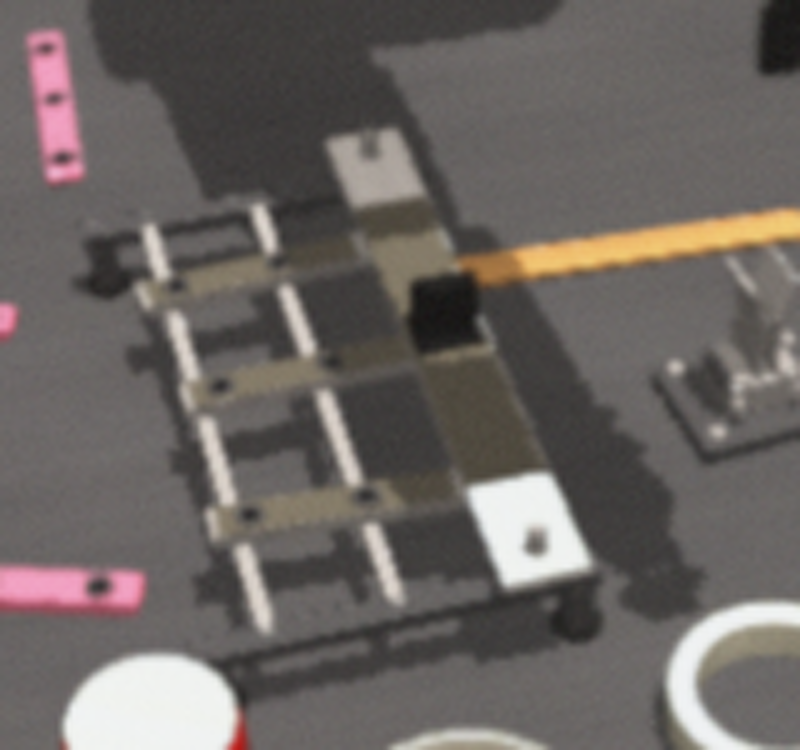

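View pics/a2.png

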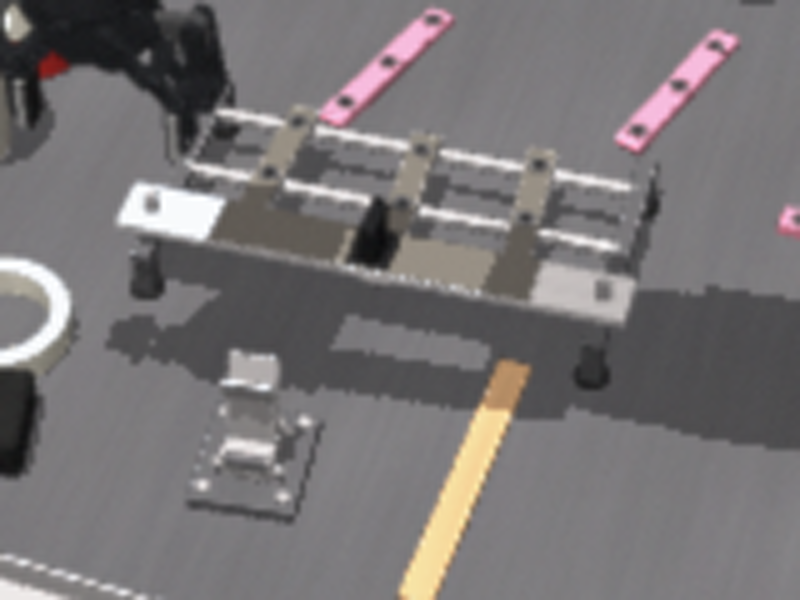

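Run:
```python
from h import *
s,d,w=load("a_scene"),load("a_side"),load("a_wrist")
a=tri([s,d],[(274,188.5),(360.6,197.5)]);b=tri([s,d],[(307,267.5),(270.4,180)])
print(a,b,np.linalg.norm(a-b))
print("wrist dowels",onz(w,[(68,307),(350,301)],.072))
print("foot wrist",onz(w,[(201,119),(264,113),(275,185),(214,194)],.01))
print("tray corner wrist",onz(w,[(414,18)],.026))
print("tray scene",onz(s,[(408,176),(464,262),(433,275),(378,188)],.026))
print("tray side",onz(d,[(219,249),(341,289),(332,309),(206,272)],.026))
```

```text
[ 0.3472 -0.1398  0.0639] [ 0.6563 -0.1323  0.0625] 0.30919462705512424
wrist dowels [[ 0.3588 -0.1325  0.072 ]
 [ 0.6571 -0.1243  0.072 ]]
foot wrist [[ 0.4995  0.0569  0.01  ]
 [ 0.5667  0.063   0.01  ]
 [ 0.5752 -0.0152  0.01  ]
 [ 0.5055 -0.0257  0.01  ]]
tray corner wrist [[0.7132 0.1494 0.026 ]]
tray scene [[0.3401 0.2713 0.026 ]
 [0.71   0.2519 0.026 ]
 [0.7275 0.1575 0.026 ]
 [0.373  0.1602 0.026 ]]
tray side [[0.7135 0.1646 0.026 ]
 [0.3204 0.1963 0.026 ]
 [0.3269 0.2675 0.026 ]
 [0.7137 0.2549 0.026 ]]
```

Run:
```python
from h import *
from workcell import bot,hand,kinematics,get_obs,vision
q=[-0.5,0.5,-0.5,0.5]
for k,p in {"b1":(0.5,-0.06,0.40),"b2":(0.53,0.1,0.36)}.items():
    bot.reach(p,q); bot.dwell(.2)
    c=vision.read_camera("wrist");pickle.dump(c,open(f"pics/{k}_wrist.pkl","wb"));cv2.imwrite(f"pics/{k}_wrist.png",c["frame"][:,:,::-1])
c=vision.read_camera("scene");pickle.dump(c,open(f"pics/b_scene.pkl","wb"))
o=get_obs();print(o["time_s"],o["position"],o["orientation"],o["joint_pos"])
```

```text
2.3 [0.5302 0.0991 0.3604] [ 0.4995 -0.5002  0.5005 -0.4998] [ 0.182   0.1133  1.6439 -0.0001  1.3838  0.1835]
```

View pics/b1_wrist.png

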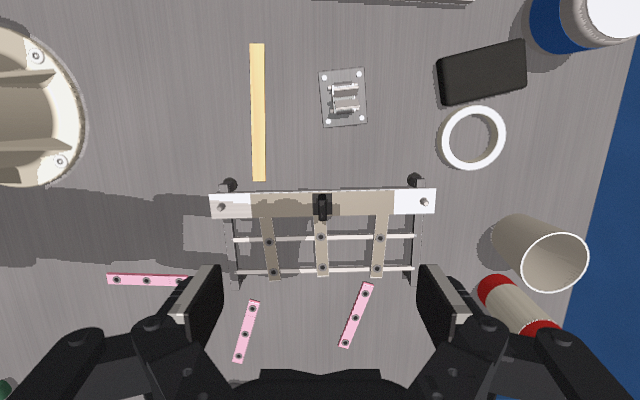

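View pics/b2_wrist.png

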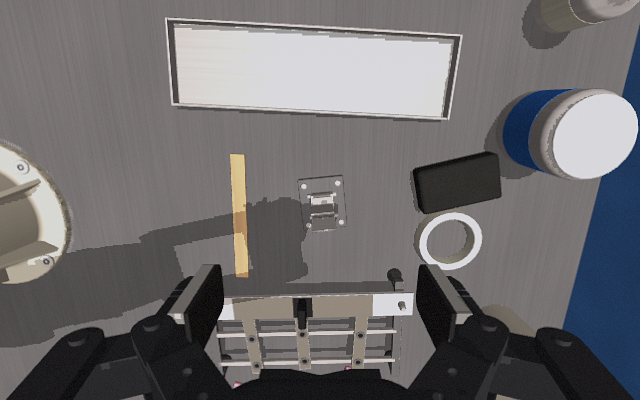

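b1 shows the dowels near (222,206) and (424,202), the grip lug at (322,207) and clip foot at (343,97). The three grey-khaki straps cross the bars at x≈272, 321, 379. The pink bars on the bench are at (147,281), (246,330) and (356,315), so they are not meant. b2 shows the tray corners.

Run:
```python
from h import *
crop(load("b1_wrist"),(200,170,450,295),3.2,"c1")
crop(load("b1_wrist"),(305,55,385,135),7,"c2")
crop(load("b2_wrist"),(155,5,475,235),2.5,"c3")
```

```text
(no output)
```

View pics/c1.png

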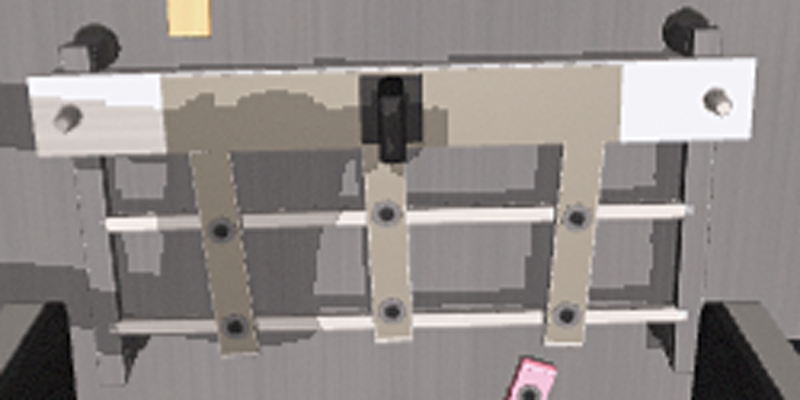

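View pics/c2.png

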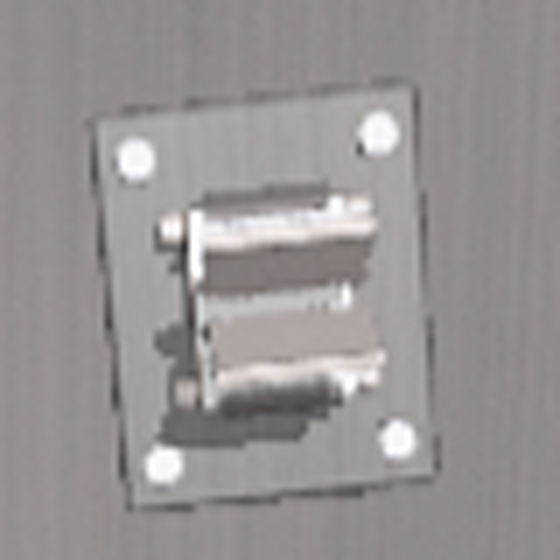

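View pics/c3.png

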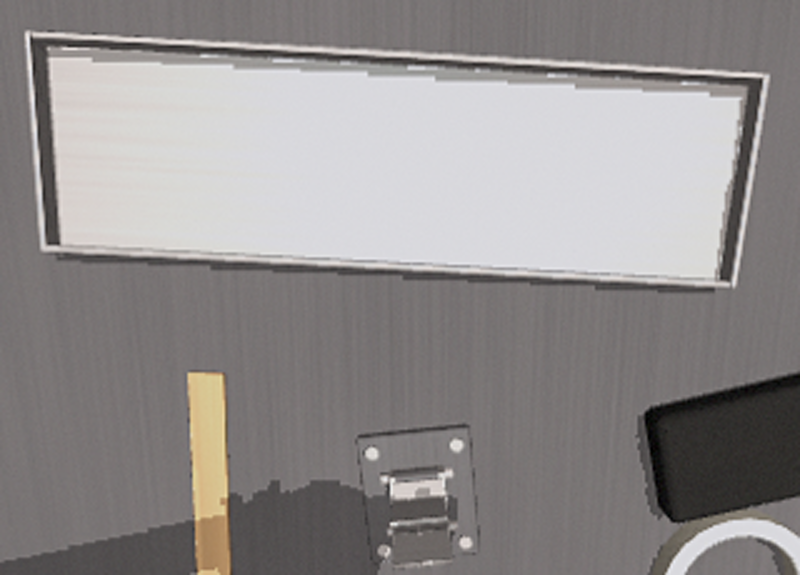

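Run:
```python
from h import *
c=load("b1_wrist");w=load("b2_wrist");s=load("b_scene")
P=lambda pts,x0,y0,k:[((x+.5)/k+x0-.5,(y+.5)/k+y0-.5) for x,y in pts]
def rect(Q):
    m=Q.mean(0);u=(Q[1]+Q[2]-Q[0]-Q[3]);v=(Q[0]+Q[1]-Q[2]-Q[3])
    return m,np.linalg.norm(u)/2,np.linalg.norm(v)/2,np.degrees(np.arctan2(u[1],u[0])),np.degrees(np.arctan2(-v[0],v[1]))
print("dowels",onz(c,P([(63,122),(723,104)],200,170,3.2),.072))
print("mask",rect(onz(c,P([(27,77),(757,58),(752,138),(38,157)],200,170,3.2),.058)))
print("bars ends z40 front",onz(c,P([(106,219),(690,206)],200,170,3.2),.04))
print("bars ends z40 back",onz(c,P([(118,322),(688,311)],200,170,3.2),.04))
print("lug top",onz(c,P([(382,83),(404,83),(404,160),(384,160)],200,170,3.2),.092))
print("holes z48",onz(c,P([(222,230),(235,326),(387,214),(392,311),(576,217),(567,315)],200,170,3.2),.048))
print("strap ends low",onz(c,P([(221,353),(257,349),(375,341),(411,338),(545,344),(582,345)],200,170,3.2),.048))
print("foot b1",rect(onz(c,P([(96,121),(414,86),(437,468),(132,507)],305,55,7),.010)))
print("foot b2",rect(onz(w,P([(357,436),(468,426),(479,541),(372,558)],155,5,2.5),.010)))
print("tray",rect(onz(w,P([(27,33),(768,76),(735,286),(42,250)],155,5,2.5),.026)))
```

```text
dowels [[ 0.3498 -0.1388  0.072 ]
 [ 0.6585 -0.1295  0.072 ]]
mask (array([ 0.5044, -0.1361,  0.058 ]), np.float64(0.347386305792456), np.float64(0.04037094344609836), np.float64(1.6572497850300765), np.float64(2.2221292120266707))
bars ends z40 front [[ 0.357  -0.202   0.04  ]
 [ 0.6574 -0.1943  0.04  ]]
bars ends z40 back [[ 0.3588 -0.2615  0.04  ]
 [ 0.6616 -0.2544  0.04  ]]
lug top [[ 0.4996 -0.1138  0.092 ]
 [ 0.5094 -0.1138  0.092 ]
 [ 0.5096 -0.1501  0.092 ]
 [ 0.5005 -0.1502  0.092 ]]
holes z48 [[ 0.418  -0.2045  0.048 ]
 [ 0.4223 -0.2593  0.048 ]
 [ 0.502  -0.1955  0.048 ]
 [ 0.5047 -0.2503  0.048 ]
 [ 0.5977 -0.197   0.048 ]
 [ 0.5961 -0.2525  0.048 ]]
strap ends low [[ 0.4142 -0.2753  0.048 ]
 [ 0.4334 -0.2729  0.048 ]
 [ 0.4958 -0.268   0.048 ]
 [ 0.5147 -0.2661  0.048 ]
 [ 0.5854 -0.2696  0.048 ]
 [ 0.6049 -0.2702  0.048 ]]
foot b1 (array([0.5362, 0.0195, 0.01  ]), np.float64(0.06859521033970144), np.float64(0.0808186652834938), np.float64(6.5670335340032535), np.float64(5.805394815720337))
foot b2 (array([0.5356, 0.0224, 0.01  ]), np.float64(0.06883050878506677), np.float64(0.07812861215528481), np.float64(7.37363443252013), np.float64(6.001744887495463))
tray (array([0.5224, 0.2125, 0.026 ]), np.float64(0.388279095466767), np.float64(0.10808395568722719), np.float64(-3.0281363052446575), np.float64(-3.124413870041769))
```

```bash
cat > plan.py <<'E'
from h import *
psi=np.radians(6.3);CL=np.array([0.536,0.0205])
th=np.radians(1.7);RO=np.array([0.5063,-0.201])
ex=np.array([1,0,0.]);ey=np.array([0,1,0.]);ez=np.array([0,0,1.])
def rz(a): return R.from_euler('z',a).as_matrix()
def strap_flat(c,yaw,up=True,z=.044):
    """c xy, yaw of strap +x axis; up: primed face up"""
    X=np.array([np.cos(yaw),np.sin(yaw),0]);Z=ez if up else -ez
    return np.c_[X,np.cross(Z,X),Z],np.array([c[0],c[1],z])
def strap_clip(e,sig,dz=0.):
    cy=rz(psi)@ey;X=e*ez;Z=-sig*cy
    return np.c_[X,np.cross(Z,X),Z],np.array([CL[0],CL[1],.105+dz])
def grasp(e,phi,j,side=1,d=30e-3,back=0.006):
    """tool pose in strap frame. side=1 gripper on +z side. back: TCP offset along -approach from strap mid so the strap is nearer tips"""
    a=-side*ez*np.cos(phi)-e*ex*np.sin(phi); zt=j*ey; x=np.cross(a,zt)
    return np.c_[x,a,zt], e*d*ex - a*back
def comp(S,G): return S[0]@G[0], S[1]+S[0]@G[1]
def pq(T): return T[1],R.from_matrix(T[0]).as_quat()
E
python3 - <<'E'
from plan import *
from workcell import kinematics,get_obs
S={"A":strap_flat((.418,-.2045),np.radians(94.5)),"C":strap_flat((.5977,-.197),np.radians(88))}
def ik(T,up=0):
    p,q=pq(T);r=kinematics.solve_ik(p+np.array([0,0,up]),q)
    return None if r is None else np.round(r,2)
for sig in (1,-1):
  for j in (1,-1):
    for phi in (0,20,35,45):
      for e in (1,-1):
        G=grasp(e,np.radians(phi),j);r=[ik(comp(strap_clip(e,sig),G)),ik(comp(strap_clip(e,sig),G),.1),ik(comp(S["A"],G)),ik(comp(S["C"],G))]
        if r[0] is not None: print("1st sig",sig,"j",j,"phi",phi,"e",e,"clip",r[0],"up",r[1] is not None,"A",r[2],"C",r[3])
E
```

```text
1st sig 1 j 1 phi 0 e 1 clip [-0.53  1.01  1.64  0.99  1.86  1.98] up True A [-0.4   0.35  2.13 -0.    0.65  2.66] C [-0.27  0.55  1.76 -0.    0.82  2.9 ]
1st sig 1 j 1 phi 0 e -1 clip [-0.53  1.01  1.64  0.99  1.86 -1.16] up True A [-0.51  0.39  2.07 -0.    0.68  2.55] C [-0.37  0.57  1.73 -0.    0.84  2.81]
1st sig 1 j 1 phi 20 e 1 clip [-0.5   0.8   1.71  0.88  1.61  2.08] up True A [-0.13  0.35  2.23 -0.65  0.58 -2.8 ] C [-0.08  0.56  1.81 -0.49  0.81 -2.84]
1st sig 1 j 1 phi 20 e -1 clip [-0.5   0.8   1.71  0.88  1.61 -1.07] up True A [-0.69  0.51  1.92  0.3   0.98  2.17] C [-0.53  0.66  1.62  0.35  1.07  2.44]
1st sig 1 j 1 phi 35 e 1 clip [-0.44  0.65  1.77  0.78  1.43  2.18] up True A [ 0.07  0.44  2.26 -1.03  0.73 -2.26] C [ 0.06  0.63  1.82 -0.79  0.93 -2.49]
1st sig 1 j 1 phi 35 e -1 clip [-0.44  0.65  1.77  0.78  1.43 -0.96] up True A [-0.79  0.64  1.79  0.41  1.23  2.03] C [-0.63  0.77  1.52  0.52  1.27  2.28]
1st sig 1 j 1 phi 45 e 1 clip [-0.39  0.56  1.8   0.7   1.31  2.27] up True A [ 0.19  0.54  2.26 -1.16  0.87 -2.02] C [ 0.13  0.7   1.8  -0.93  1.05 -2.31]
1st sig
[... 3231 characters left out ...]
1  1.92  0.3   0.98 -0.97] C [-0.53  0.66  1.62  0.35  1.07 -0.7 ]
1st sig -1 j -1 phi 35 e 1 clip [ 0.55  0.61  1.85 -0.87  1.34 -2.2 ] up True A [ 0.07  0.44  2.26 -1.03  0.73  0.88] C [ 0.06  0.63  1.82 -0.79  0.93  0.66]
1st sig -1 j -1 phi 35 e -1 clip [ 0.55  0.61  1.85 -0.87  1.34  0.95] up True A [-0.79  0.64  1.79  0.41  1.23 -1.11] C [-0.63  0.77  1.52  0.52  1.27 -0.86]
1st sig -1 j -1 phi 45 e 1 clip [ 0.49  0.52  1.87 -0.77  1.22 -2.31] up True A [ 0.19  0.54  2.26 -1.16  0.87  1.12] C [ 0.13  0.7   1.8  -0.93  1.05  0.83]
1st sig -1 j -1 phi 45 e -1 clip [ 0.49  0.52  1.87 -0.77  1.22  0.83] up True A [-0.84  0.74  1.71  0.45  1.38 -1.16] C [-0.68  0.85  1.45  0.61  1.42 -0.93]
```

Run:
```python
from plan import *
M=R.from_quat([-0.5,0.5,-0.5,0.5]).as_matrix();print(M)
c=load("a_wrist");V=c["view"];C=-V[:3,:3].T@V[:3,3];print("cam in tool",M.T@(C-[0.6246,0,0.2244]), (V[:3,:3]@M).round(2))
for e in(1,-1):
  for j in (1,-1): print(e,j,(grasp(e,.35,j)[0][:,0]*e)@ex, (grasp(e,.35,j,-1)[0][:,0]*e)@ex)
```

```text
[[ 0.  0.  1.]
 [-1.  0.  0.]
 [ 0. -1.  0.]]
cam in tool [-0.0779 -0.1495  0.001 ] [[-0.    0.    1.  ]
 [ 0.95 -0.3   0.  ]
 [ 0.3   0.95 -0.  ]]
1 1 0.9393727128473789 -0.9393727128473789
1 -1 -0.9393727128473789 0.9393727128473789
-1 1 -0.9393727128473789 0.9393727128473789
-1 -1 0.9393727128473789 -0.9393727128473789
```

Run:
```python
from plan import *
from workcell import bot,hand,kinematics,get_obs,vision
M=R.from_quat([-0.5,0.5,-0.5,0.5]).as_matrix()
q=R.from_matrix(rz(np.radians(1.7))@M).as_quat()
p=np.array([.5046,-.1350,0])
hand.move_gripper(.05,40)
bot.reach(p+[0,0,.16],q)
c=vision.read_camera("wrist");pickle.dump(c,open("pics/d_wrist.pkl","wb"));cv2.imwrite("pics/d_wrist.png",c["frame"][:,:,::-1])
o=get_obs();print(o["time_s"],o["position"],o["wrist_force"])
```

```text
3.975 [ 0.5058 -0.1344  0.161 ] [-0.2703 -0.6878 -0.6568]
```

View pics/d_wrist.png

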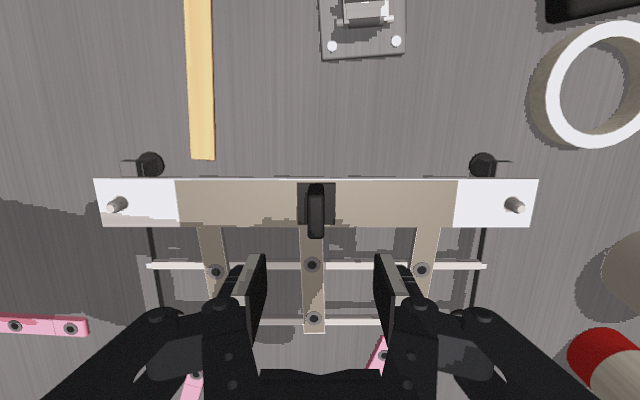

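The lug top is at (316,211) between the jaws, with dowel tops at (113,206) and (519,207). All of this agrees with the earlier measurements.

Run:
```python
from plan import *
from workcell import bot,hand,kinematics,get_obs,vision
c=load("d_wrist")
print(onz(c,[(308,186),(324,186),(308,237),(324,237)],.092).mean(0), onz(c,[(95,179),(537,180),(537,227),(104,226)],.058).mean(0),onz(c,[(112,206),(519,208)],.072))
M=R.from_quat([-0.5,0.5,-0.5,0.5]).as_matrix()
q=R.from_matrix(rz(np.radians(1.7))@M).as_quat()
p=np.array([.5046,-.1350,0])
bot.servo_line(p+[0,0,.081],q,.08);bot.dwell(.3)
o=get_obs();print(o["time_s"],o["position"],o["wrist_force"])
hand.move_gripper(0,20);bot.dwell(.2)
o=get_obs();print(o["time_s"],o["position"],o["wrist_force"],o["gripper_width"])
```

```text
[ 0.5041 -0.132   0.092 ] [ 0.5061 -0.1365  0.058 ] [[ 0.3506 -0.1385  0.072 ]
 [ 0.6573 -0.1311  0.072 ]]
5.4167 [ 0.5048 -0.135   0.0813] [ 0.0152  0.3894 -0.6894]
6.0417 [ 0.5036 -0.135   0.0811] [-4.924  -0.9182  5.8545] 0.01111718499106673
```

Run:
```python
from plan import *
from workcell import bot,hand,kinematics,get_obs,vision
M=R.from_quat([-0.5,0.5,-0.5,0.5]).as_matrix()
q=R.from_matrix(rz(np.radians(1.7))@M).as_quat()
def st(t): o=get_obs();print(t,o["time_s"],o["position"],o["wrist_force"],o["ft_torque"],o["gripper_width"])
p=np.array([.5034,-.1350,.081])
bot.servo_line(p,q,.02);bot.dwell(.1);st("shift")
hand.move_gripper(0,80);bot.dwell(.2);st("grip")
bot.servo_line(p+[0,0,.03],q,.04);st("up30")
bot.servo_line(p+[0,0,.15],q,.1);bot.dwell(.2);st("up")
c=vision.read_camera("wrist");pickle.dump(c,open("pics/e_wrist.pkl","wb"));cv2.imwrite("pics/e_wrist.png",c["frame"][:,:,::-1])
```

```text
shift 6.3917 [ 0.5032 -0.135   0.0811] [-3.1246 -0.0781  4.2193] [-0.0347  0.4632 -0.0045] 0.010794056738056848
grip 6.8083 [ 0.5033 -0.135   0.0813] [-2.975   0.0456  7.4509] [-0.0182  0.6011 -0.0215] 0.00847273864546285
up30 7.7083 [ 0.5032 -0.135   0.1109] [-0.3932  1.3985 -2.5955] [-0.0134 -0.0383 -0.0026] 0.00838808113895966
up 9.2583 [ 0.5032 -0.1349  0.2305] [ 0.5351 -0.542  -2.8753] [0.046  0.0027 0.0202] 0.008329165581688645
```

View pics/e_wrist.png

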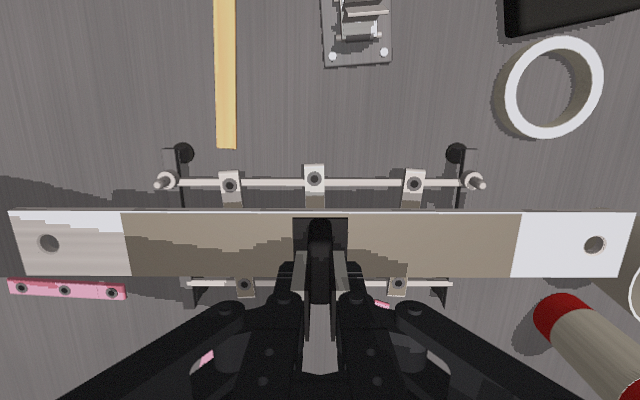

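Lifted level (weight reads about 2.3–2.9 N). The straps' bare ends now show at (229,185), (314,179) and (414,183). Next it goes to the tray.

Run:
```python
from plan import *
from workcell import bot,hand,kinematics,get_obs,vision
M=R.from_quat([-0.5,0.5,-0.5,0.5]).as_matrix()
q=R.from_matrix(rz(np.radians(-3.05))@M).as_quat()
def st(t): o=get_obs();print(t,o["time_s"],o["position"],o["wrist_force"],o["gripper_width"]);return o
p=np.array([.5215,.2125,.0])
bot.servo_line(p+[0,0,.2305],q,.2);bot.dwell(.2);st("above")
bot.servo_line(p+[0,0,.040],q,.1);bot.dwell(.15);f0=get_obs()["wrist_force"][2]
z=.040
while z>.030:
    z-=.001;bot.servo_line(p+[0,0,z],q,.02);bot.dwell(.05)
    if get_obs()["wrist_force"][2]-f0>2: break
st("down")
hand.move_gripper(.04);bot.dwell(.1);st("open")
bot.servo_line(p+[0,0,.2],q,.15)
bot.reach([.50,-.02,.38],[-.5,.5,-.5,.5]);bot.dwell(.2)
for n in("wrist","scene"):
    c=vision.read_camera(n);pickle.dump(c,open(f"pics/f_{n}.pkl","wb"));cv2.imwrite(f"pics/f_{n}.png",c["frame"][:,:,::-1])
st("")
```

```text
above 11.4 [0.5216 0.212  0.2306] [ 0.6011  0.0141 -3.0216] 0.008747272515641741
down 16.0083 [0.5216 0.2125 0.0323] [-0.6835 -0.4355  4.2309] 0.00844696867447766
open 16.5167 [0.5215 0.2125 0.032 ] [0.3991 0.0647 0.4222] 0.03983430195282515
 19.2167 [ 0.5    -0.0194  0.3794] [-0.1303  0.5597  0.1156] 0.04001889471296152
```

View pics/f_wrist.png

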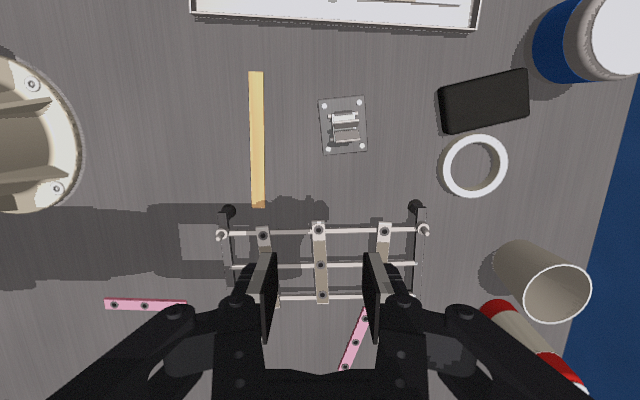

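View pics/f_scene.png

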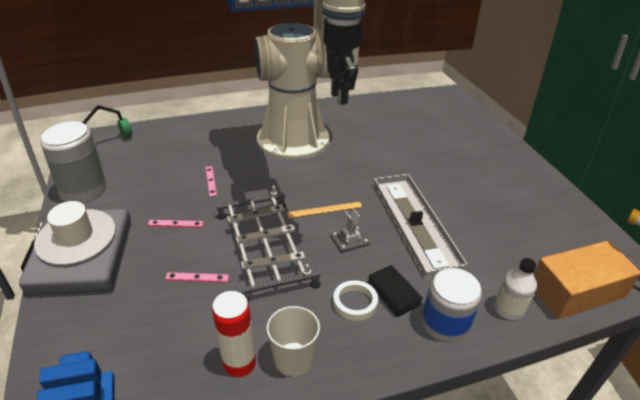

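Mask lies flat in the tray (scene (418,218)), and the contact height of 0.0323 matches the expected 0.032. Next I'm measuring the clip and straps more exactly.

Run:
```python
from plan import *
from workcell import bot,hand,kinematics,get_obs,vision
hand.move_gripper(.085)
for k,p in {"g1":(.51,.04,.36),"g2":(.53,0.0,.22)}.items():
    bot.reach(p,[-.5,.5,-.5,.5]);bot.dwell(.25)
    c=vision.read_camera("wrist");pickle.dump(c,open(f"pics/{k}_wrist.pkl","wb"))
    if k=="g1": crop(c,(190,240,450,400),3,k)
    else: crop(c,(220,60,420,220),4,k)
```

```text
(no output)
```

View pics/g1.png

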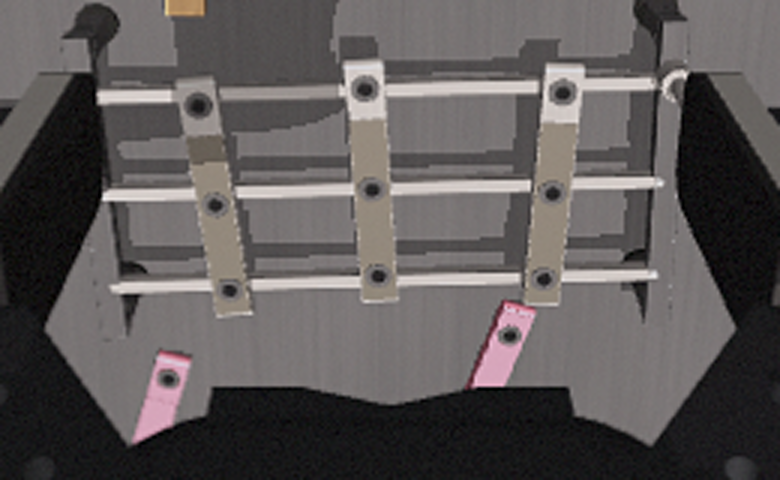

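View pics/g2.png

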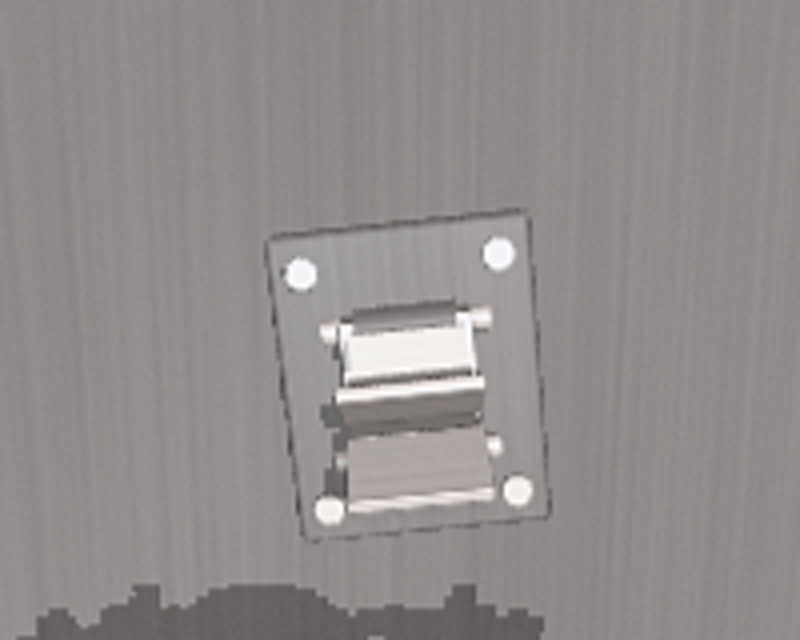

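Run:
```python
from plan import *
P=lambda pts,x0,y0,k:[((x+.5)/k+x0-.5,(y+.5)/k+y0-.5) for x,y in pts]
c=load("g2_wrist")
def rect(Q):
    m=Q.mean(0);u=(Q[1]+Q[2]-Q[0]-Q[3]);v=(Q[0]+Q[1]-Q[2]-Q[3])
    return m,np.linalg.norm(u)/2,np.linalg.norm(v)/2,np.degrees(np.arctan2(u[1],u[0])),np.degrees(np.arctan2(-v[0],v[1]))
print("foot",rect(onz(c,P([(267,240),(527,209),(551,517),(305,541)],220,60,4),.01)))
print("bolts",rect(onz(c,P([(301,274),(498,253),(517,491),(329,510)],220,60,4),.012)))
print("lips",rect(onz(c,P([(337,398),(484,379),(493,494),(349,510)],220,60,4),.092)))
g=load("g1_wrist")
h=onz(g,P([(199,105),(214,205),(229,290),(365,90),(371,189),(377,276),(563,93),(552,193),(543,278)],190,240,3),.048)
for i in range(3):
    H=h[3*i:3*i+3];d=H[0]-H[2];print(H.mean(0),np.linalg.norm(d),np.degrees(np.arctan2(d[1],d[0])))
b=onz(g,P([(98,97),(655,83),(104,195),(662,183),(111,288),(657,275)],190,240,3),.04);print(b)
m=b.mean(0);u=(b[1::2]-b[::2]).mean(0);print("rack",m,np.degrees(np.arctan2(u[1],u[0])),np.linalg.norm(u))
```

```text
foot (array([0.536 , 0.0192, 0.01  ]), np.float64(0.0689359581267978), np.float64(0.0832026782086475), np.float64(6.182683757339628), np.float64(6.002713962996885))
bolts (array([0.5356, 0.0187, 0.012 ]), np.float64(0.052188199175592635), np.float64(0.06449696896166217), np.float64(5.945970428676539), np.float64(5.8196067407412))
lips (array([0.5356, 0.019 , 0.092 ]), np.float64(0.031157763907631794), np.float64(0.02467203865592724), np.float64(6.95710387030022), np.float64(5.435705497176036))
[ 0.417  -0.2034  0.048 ] 0.11584727013238025 94.83456602346982
[ 0.5012 -0.1942  0.048 ] 0.11498868790506471 92.80678693181135
[ 0.5981 -0.1963  0.048 ] 0.11458423103985026 87.4611779067685
[[ 0.3576 -0.1446  0.04  ]
 [ 0.6503 -0.1368  0.04  ]
 [ 0.3554 -0.2045  0.04  ]
 [ 0.6589 -0.1975  0.04  ]
 [ 0.354  -0.2654  0.04  ]
 [ 0.6611 -0.2572  0.04  ]]
rack [ 0.5062 -0.201   0.04  ] 1.4611041888184213 0.30117716689308804
```

```bash
sed -i 's/^psi=.*/psi=np.radians(6.0);CL=np.array([0.5358,0.0190])/; s/^th=.*/th=np.radians(1.6);RO=np.array([0.5062,-0.2010])/' plan.py
cat >> plan.py <<'E'
PHI=np.radians(22)
G1=grasp(1,PHI,-1,1); G2=grasp(1,PHI,1,-1)
def off(T,back=0,up=0): return T[0],T[1]-T[0][:,1]*back+ez*up
def rack_xy(x,y): return RO+rz(th)[:2,:2]@np.array([x,y])
def place_S(x,y=0.,dz=0.,f=-1): 
    return strap_flat(rack_xy(x,y),th+f*np.pi/2,False,.044+dz)
STR={"A":((.417,-.2034),94.8),"B":((.5012,-.1942),92.8),"C":((.5981,-.1963),87.5)}
PX={"A":-.09,"B":0.,"C":.09}
def st(t):
    from workcell import get_obs
    o=get_obs();print(t,round(o["time_s"],2),o["position"],o["wrist_force"],round(o["gripper_width"],4));return o
def snap(k,n):
    from workcell import vision
    c=vision.read_camera(n);pickle.dump(c,open(f"pics/{k}_{n}.pkl","wb"));cv2.imwrite(f"pics/{k}_{n}.png",c["frame"][:,:,::-1]);return c
E
python3 - <<'E'
from plan import *
from workcell import kinematics
def ik(T):
    r=kinematics.solve_ik(*pq(T));return None if r is None else np.round(r,2)
c1=comp(strap_clip(1,1),G1);c2=comp(strap_clip(1,1),G2)
print("c1",ik(c1),ik(off(c1,0,.14)),ik(off(c1,.12)))
print("c2",c2[1],ik(c2),ik(off(c2,0,.14)),ik(off(c2,.12)))
for k,(xy,y) in STR.items():
    g=comp(strap_flat(xy,np.radians(y)),G1);print(k,ik(g),ik(off(g,0,.2)),ik(off(g,.1)))
    for f in(1,-1):
        p=comp(place_S(PX[k],f=f),G2);print("  place",f,ik(p),ik(off(p,0,.2)),ik(off(p,.1)))
E
```

```text
c1 [-0.5   0.78  1.72  0.87  1.59 -1.05] [-0.5   0.57  1.7   0.88  1.73 -0.88] [-0.63  0.78  1.55  0.78  1.76 -0.99]
c2 [0.5352 0.0245 0.1372] [ 0.6   0.74  1.81 -0.96  1.5  -2.08] [ 0.6   0.53  1.79 -0.96  1.64 -2.28] [ 0.75  0.73  1.67 -0.84  1.67 -2.14]
A [-0.1   0.36  2.24 -0.72  0.59  0.42] [-0.1   0.    2.07 -0.44  1.04  0.03] [-0.01  0.16  2.19 -0.53  0.83  0.27]
  place 1 [-0.1   0.37  2.22 -0.69  0.62  0.46] [-0.1   0.01  2.06 -0.44  1.06  0.09] [-0.01  0.17  2.17 -0.52  0.85  0.32]
  place -1 [-0.72  0.52  1.92  0.33  1.    2.17] [-0.72  0.25  1.78  0.28  1.39  2.3 ] [-0.77  0.41  1.81  0.28  1.21  2.21]
B [-0.07  0.45  2.05 -0.62  0.69  0.38] [-0.07  0.15  1.91 -0.44  1.08  0.09] [ 0.01  0.29  2.01 -0.5   0.89  0.29]
  place 1 [-0.08  0.46  2.04 -0.62  0.7   0.38] [-0.08  0.16  1.89 -0.43  1.09  0.1 ] [-0.    0.3   1.99 -0.5   0.9   0.29]
  place -1 [-0.62  0.6   1.76  0.35  1.05  2.28] [-0.62  0.36  1.63  0.31  1.4   2.4 ] [-0.67  0.5   1.66  0.31  1.24  2.31]
C [-0.06  0.57  1.81 -0.53  0.83  0.36] [-0.06  0.32  1.68 -0.42  1.17  0.16] [ 0.    0.44  1.76 -0.46  1.    0.31]
  place 1 [-0.06  0.56  1.84 -0.55  0.79  0.31] [-0.06  0.3   1.71 -0.42  1.13  0.09] [ 0.    0.42  1.8  -0.47  0.96  0.25]
  place -1 [-0.54  0.68  1.58  0.36  1.12  2.37] [-0.54  0.47  1.45  0.32  1.44  2.49] [-0.59  0.6   1.49  0.32  1.29  2.4 ]
```

```bash
cat > s1.py <<'E'
import sys
from plan import *
from workcell import bot,hand,kinematics,get_obs,vision
k=sys.argv[1];xy,y=STR[k]
g=comp(strap_flat(xy,np.radians(y)),G1)
hand.move_gripper(.045,100)
bot.reach(*pq(off(g,.10)))
bot.servo_line(*pq(off(g,.03)),.2)
bot.servo_line(*pq(g),.08);st("at")
hand.move_gripper(0,100);st("grip")
bot.servo_line(*pq(off(g,0,.03)),.1)
bot.servo_line(*pq(off(g,0,.2)),.25);st("lift")
c1=comp(strap_clip(1,1),G1)
bot.reach(*pq(off(c1,0,.14)));bot.dwell(.2);st("above clip")
snap("s1"+k,"scene");snap("s1"+k,"side");snap("s1"+k,"wrist")
E
python3 s1.py A
python3 - <<'E'
from plan import *
a=load("s1A_scene");b=load("s1A_side")
p=proj(a,[.536,.019,.2])[0].astype(int);q=proj(b,[.536,.019,.2])[0].astype(int)
def cr(c,p): x,y=p;return cv2.resize(c["frame"][max(0,y-60):y+60,x-60:x+60,::-1],(400,400),interpolation=cv2.INTER_CUBIC)
w=cv2.resize(load("s1A_wrist")["frame"][:,:,::-1],(640,400))
cv2.imwrite("pics/s1A_m.png",np.hstack([cr(a,p),cr(b,q)]))
E
```

```text
at 23.62 [ 0.4145 -0.1712  0.0499] [-0.3945  0.0748  0.3155] 0.0449
grip 24.12 [ 0.4144 -0.1712  0.0497] [0.115  0.5708 0.3636] 0.0002
lift 25.41 [ 0.4134 -0.1711  0.2481] [-0.3298  0.2761  0.5024] -0.0003
above clip 26.82 [0.536  0.0141 0.2776] [-0.0433 -0.0139 -0.8649] -0.0003
```

View pics/s1A_m.png

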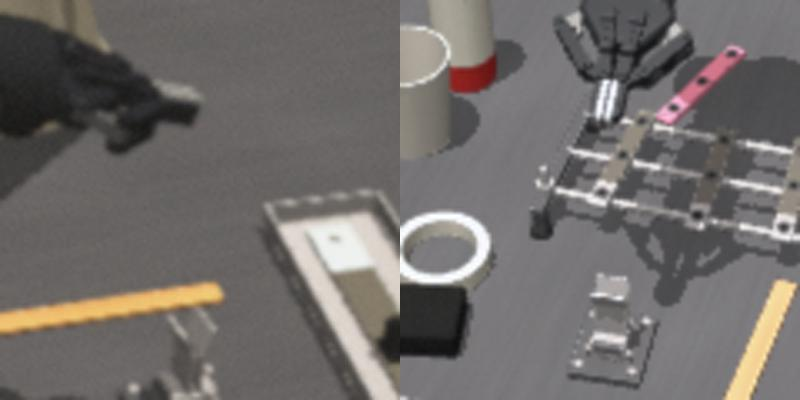

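View pics/s1A_wrist.png

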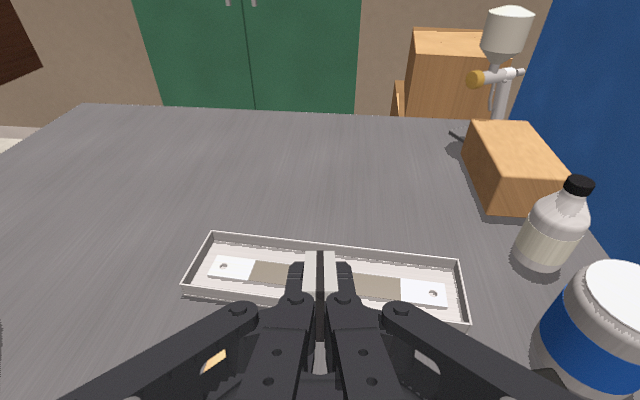

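The gripper closed on nothing (width 0). Strap A may have been knocked or my height assumption is wrong, so I'm looking again.

Run:
```python
from plan import *
from workcell import bot,hand
c1=comp(strap_clip(1,1),G1)
bot.servo_line(*pq(off(c1,.05,.18)),.3)
hand.move_gripper(.085)
bot.reach((.51,.04,.36),[-.5,.5,-.5,.5]);bot.dwell(.25)
crop(snap("i","wrist"),(190,240,450,400),3,"i1")
crop(load("s1A_scene"),(200,160,360,310),5,"i2")
```

```text
(no output)
```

View pics/i1.png

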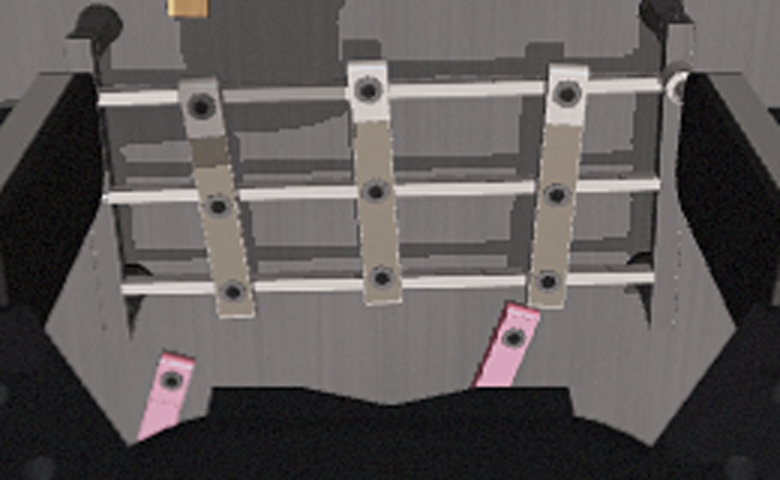

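View pics/i2.png

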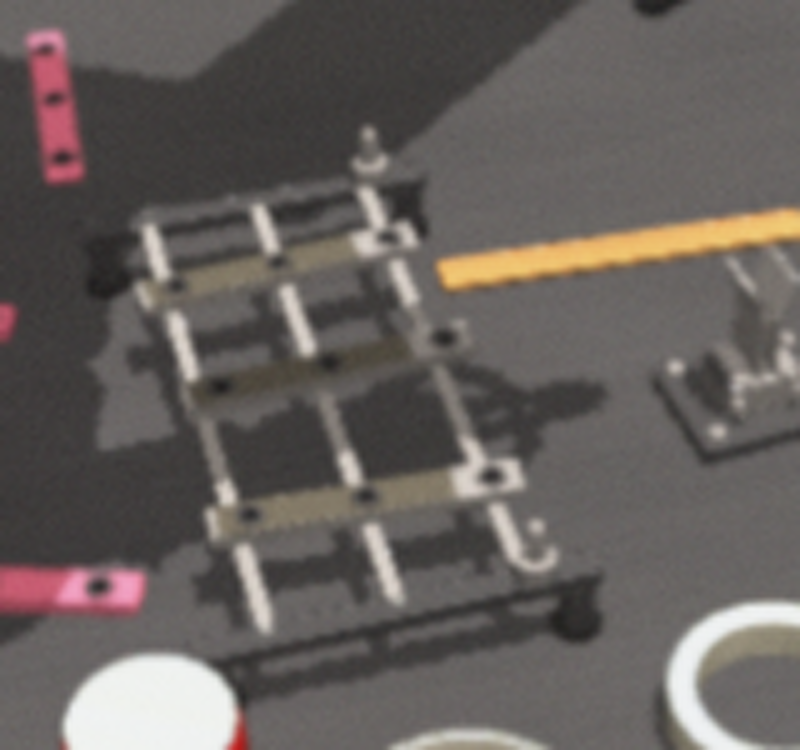

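Run:
```python
from plan import *
from workcell import bot,hand,get_obs
P=lambda pts,x0,y0,k:[((x+.5)/k+x0-.5,(y+.5)/k+y0-.5) for x,y in pts]
c=load("i_wrist")
q=onz(c,P([(347,62),(387,60),(366,304),(402,303)],190,240,3),.048);print(q, np.linalg.norm((q[0]+q[1]-q[2]-q[3])/2),np.linalg.norm(q[0]-q[1]),np.linalg.norm(q[2]-q[3]))
s=load("s1A_scene")
P5=lambda pts:P(pts,200,160,5)
print("triang holes A: ",[tri([c,s],[a,b]) for a,b in zip(P([(202,107),(218,207),(233,292)],190,240,3),P5([(388,238),(281,262),(178,286)]))])
G=grasp(1,PHI,-1,1,back=-.002);xy,y=STR["A"];g=comp(strap_flat(xy,np.radians(y)),G)
hand.move_gripper(.045,100)
bot.reach(*pq(off(g,.10)));bot.servo_line(*pq(off(g,.03)),.2);bot.servo_line(*pq(g),.08);bot.dwell(.1)
o=st("at");print(o["orientation"],pq(g)[1])
snap("j0","wrist");snap("j0","scene")
x,yy=proj(load("j0_scene"),[.417,-.19,.06])[0].astype(int);crop(load("j0_scene"),(x-50,yy-40,x+50,yy+40),6,"j0s")
```

```text
[[ 0.4876 -0.1194  0.048 ]
 [ 0.508  -0.1183  0.048 ]
 [ 0.4959 -0.2682  0.048 ]
 [ 0.5158 -0.2675  0.048 ]] 0.1492185066731113 0.020385927228030187 0.019963620626785025
triang holes A:  [array([ 0.412 , -0.1452,  0.0491]), array([ 0.4175, -0.2042,  0.0501]), array([ 0.4226, -0.2592,  0.0498])]
at 32.06 [ 0.4149 -0.1742  0.0427] [-0.2758  0.4157  0.2224] 0.0448
[ 0.6021 -0.3703  0.5694 -0.4198] [ 0.6023 -0.3705  0.5691 -0.4196]
```

View pics/j0_wrist.png

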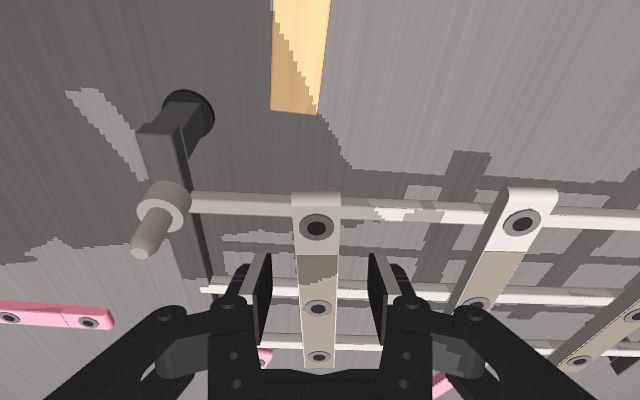

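View pics/j0s.png

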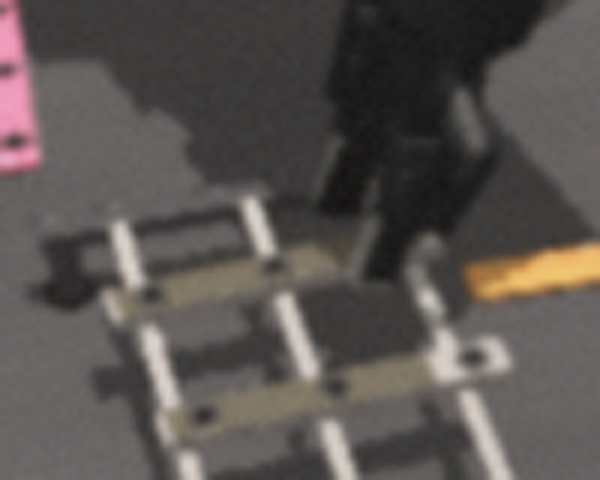

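The strap at (318,300) is centred between the pads at (260,305) and (380,305). Closing now at this greater depth.

Run:
```python
from plan import *
from workcell import bot,hand,get_obs
hand.move_gripper(.024,40);st("24")
hand.move_gripper(0,40);bot.dwell(.1);st("closed")
snap("j1","wrist")
```

```text
24 32.49 [ 0.4146 -0.1742  0.0422] [0.2739 0.2002 0.108 ] 0.0242
closed 32.85 [ 0.4146 -0.1742  0.0423] [-1.5455  2.4912  4.3072] 0.0165
```

View pics/j1_wrist.png

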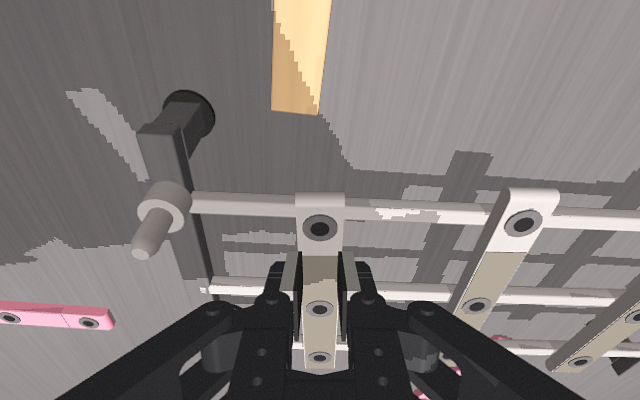

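Gripped this time (width 0.0165 with pads compressing). Continuing to the clip.

```bash
sed -i 's/back=0.006/back=-0.002/' plan.py
python3 - <<'E'
from plan import *
from workcell import bot,hand,get_obs
xy,y=STR["A"];g=comp(strap_flat(xy,np.radians(y)),G1)
hand.move_gripper(0,80);bot.dwell(.1);st("80")
bot.servo_line(*pq(off(g,0,.03)),.1);st("l")
bot.servo_line(*pq(off(g,0,.2)),.25);st("lift")
c1=comp(strap_clip(1,1),G1)
bot.reach(*pq(off(c1,0,.14)));bot.dwell(.3);st("above clip")
a=snap("s1A","scene");b=snap("s1A","side")
p=proj(a,[.536,.019,.16])[0].astype(int);q=proj(b,[.536,.019,.16])[0].astype(int)
def cr(c,p): x,y=p;return cv2.resize(c["frame"][max(0,y-50):max(0,y-50)+100,x-50:x+50,::-1],(400,400),interpolation=cv2.INTER_CUBIC)
cv2.imwrite("pics/s1A_m.png",np.hstack([cr(a,p),cr(b,q)]));print(p,q)
E
```

```text
80 33.26 [ 0.4146 -0.1742  0.0425] [-1.7579  4.4845  7.9767] 0.0131
l 33.71 [ 0.4147 -0.1742  0.0721] [-0.6729 -0.1583 -1.393 ] 0.0107
lift 34.54 [ 0.4136 -0.1741  0.2406] [ 0.0727 -0.4633 -2.4791] 0.0091
above clip 36.06 [0.5354 0.0213 0.2746] [-0.9384  0.321  -1.9857] 0.009
[354 191] [288 197]
```

View pics/s1A_m.png

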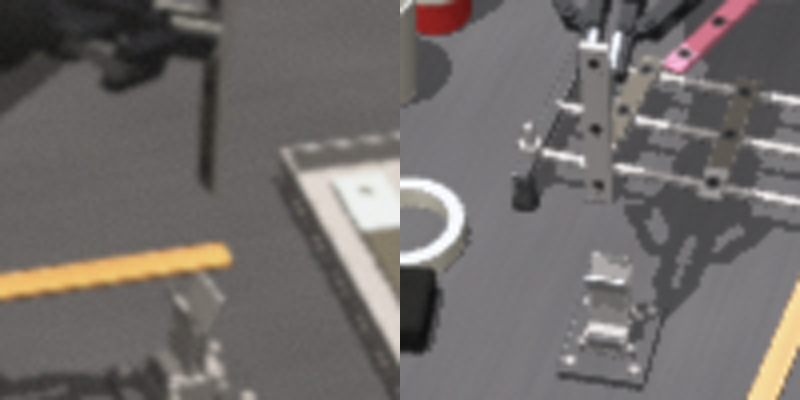

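Run:
```python
from plan import *
from workcell import get_obs
a=load("s1A_scene");b=load("s1A_side")
print("bottom",tri([a,b],[(355.7,187.7),(288.2,196.5)]))
print(proj(a,[[.5358,.019,.17],[.5358,.019,.245],[.5358,.019,.32]]),proj(b,[[.5358,.019,.17],[.5358,.019,.245],[.5358,.019,.32]]))
crop(a,(300,80,400,200),6,"k1");crop(b,(250,130,330,210),8,"k2")
st("")
```

```text
bottom [0.5343 0.0223 0.1695]
[[354.7629 188.1965]
 [356.9657 161.9103]
 [359.3256 133.3928]] [[288.1931 195.424 ]
 [287.2203 176.8867]
 [286.1736 156.9421]]
 36.16 [0.5355 0.0211 0.2745] [ 0.4118  0.9055 -1.759 ] 0.009
```

View pics/k1.png

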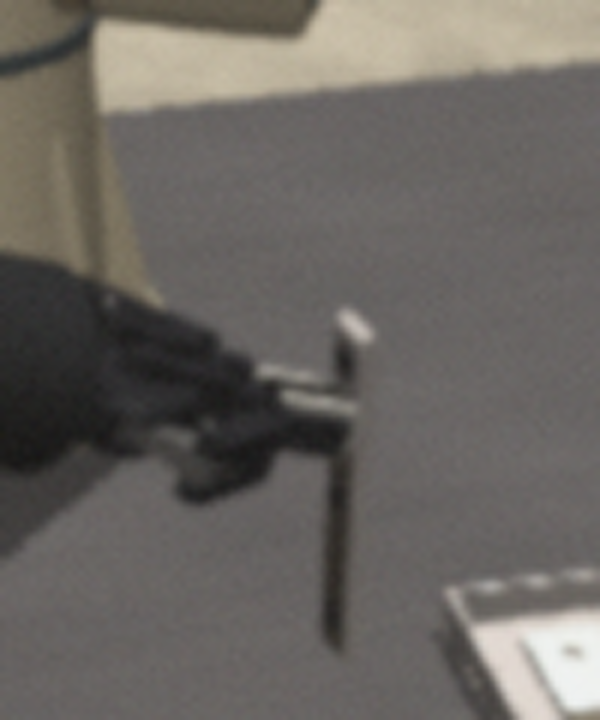

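View pics/k2.png

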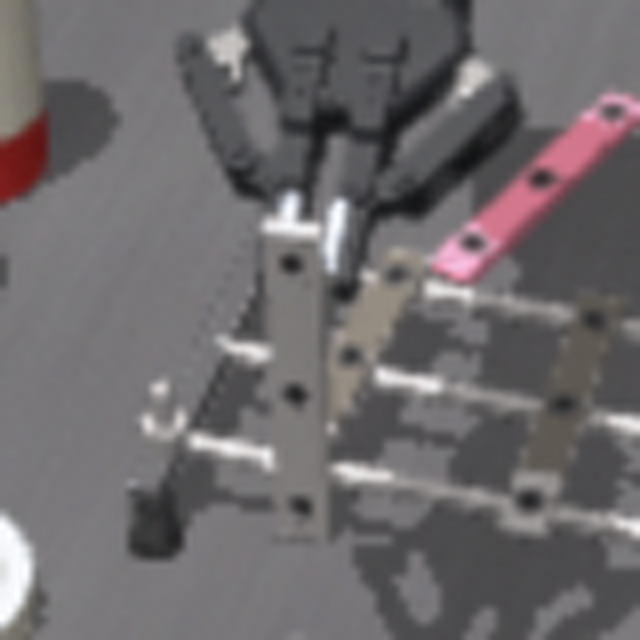

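The strap hangs upright at about the expected spot (bottom at (355.7,187.7) in scene), but it sits at the very tips of the pads and is creeping. I'll lay it back and regrip 11 mm deeper.

Run:
```python
from plan import *
from workcell import bot,hand,get_obs
xy,y=STR["A"];S=strap_flat(xy,np.radians(y));g=comp(S,G1)
bot.reach(*pq(off(g,0,.2)))
bot.servo_line(*pq(off(g,0,.02)),.25)
bot.servo_line(*pq(off(g,0,.006)),.05);bot.dwell(.1);f0=get_obs()["wrist_force"][2]
z=.006
while z>-.006:
    z-=.001;bot.servo_line(*pq(off(g,0,z)),.02);bot.dwell(.03)
    if get_obs()["wrist_force"][2]-f0>3: break
st(z)
hand.move_gripper(.045);st("open")
G=grasp(1,PHI,-1,1,back=-.014);g=comp(S,G)
bot.servo_line(*pq(g),.05);bot.dwell(.1);st("deep");snap("l","wrist")
hand.move_gripper(0,60);bot.dwell(.2);st("60");snap("l2","wrist")
```

```text
-0.006 42.17 [ 0.4145 -0.1743  0.0361] [-0.4217 -0.1238 -0.2473] 0.0003
open 42.67 [ 0.4145 -0.1742  0.0361] [0.7178 0.2851 0.2922] 0.0451
deep 43.06 [ 0.4148 -0.1788  0.0309] [-0.1695  1.4749 -0.2963] 0.0451
60 43.81 [ 0.4149 -0.1787  0.031 ] [0.0642 0.1098 0.6556] -0.0002
```

View pics/l2_wrist.png

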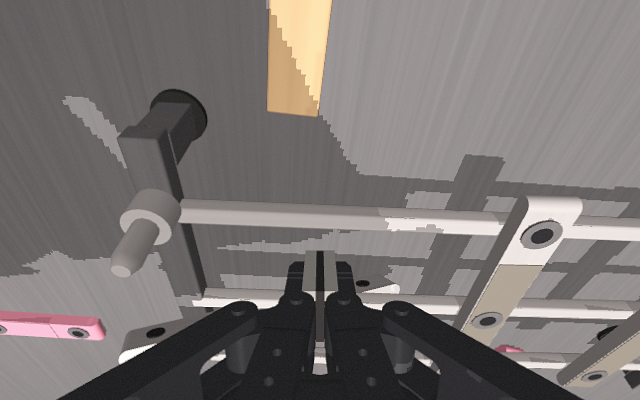

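The strap slipped out on the way back. Parts of it show at (150,335) and (370,290), lying askew on the rack. I'll back off and look.

Run:
```python
from plan import *
from workcell import bot,hand,get_obs
xy,y=STR["A"];S=strap_flat(xy,np.radians(y));g=comp(S,grasp(1,PHI,-1,1,back=-.014))
bot.servo_line(*pq(off(g,.12)),.15)
hand.move_gripper(.085)
bot.reach((.51,.04,.36),[-.5,.5,-.5,.5]);bot.dwell(.25)
crop(snap("m","wrist"),(150,220,450,400),2.6,"m1")
crop(snap("m","scene"),(190,150,370,310),4.4,"m2")
```

```text
(no output)
```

View pics/m1.png

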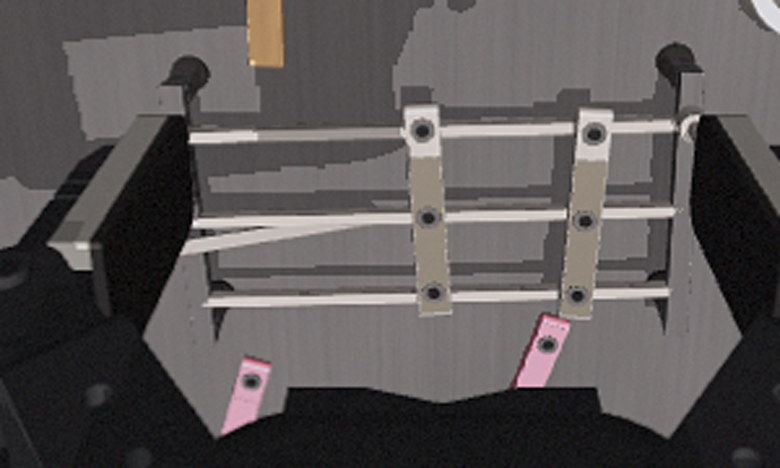

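View pics/m2.png

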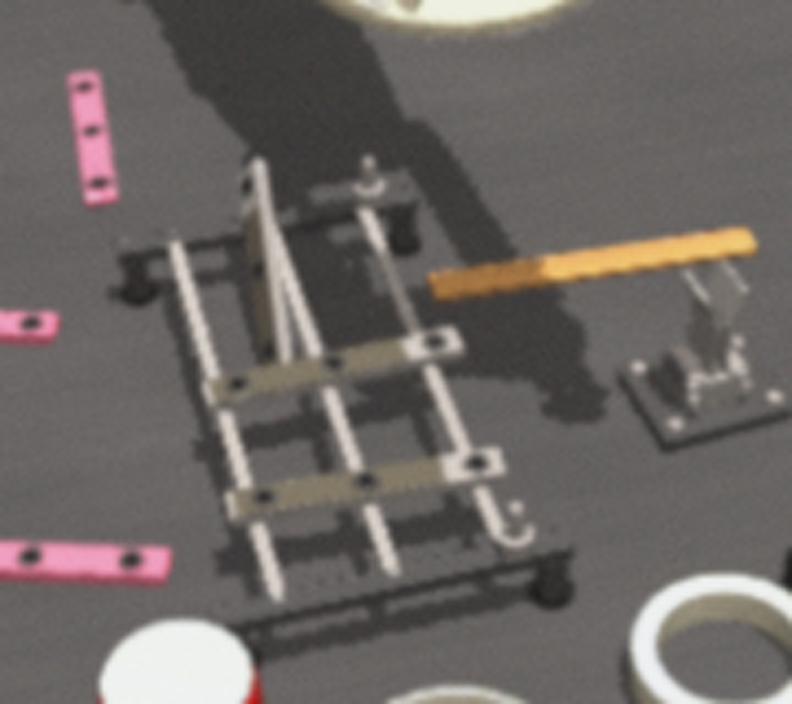

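Strap A now stands on its edge. Its grey face points −y, one end is up on the left rail near m2 (258,165), and the other end sits low beside strap B at (285,360). I'll take a closer look to pick it up by its faces.

Run:
```python
from plan import *
from workcell import bot,hand,get_obs
bot.reach((.40,-.10,.30),[-.5,.5,-.5,.5]);bot.dwell(.25)
snap("n1","wrist");crop(load("n1_wrist"),(170,150,470,350),2.6,"n1")
bot.reach((.42,-.06,.30),R.from_matrix(rz(np.radians(60))@R.from_quat([-.5,.5,-.5,.5]).as_matrix()).as_quat());bot.dwell(.25)
snap("n2","wrist")
snap("n","side");crop(load("n_side"),(300,130,420,220),6,"n3");st("")
```

```text
49.39 [ 0.42   -0.0601  0.3   ] [-0.3189 -0.0907 -0.0153] 0.0849
```

View pics/n1.png

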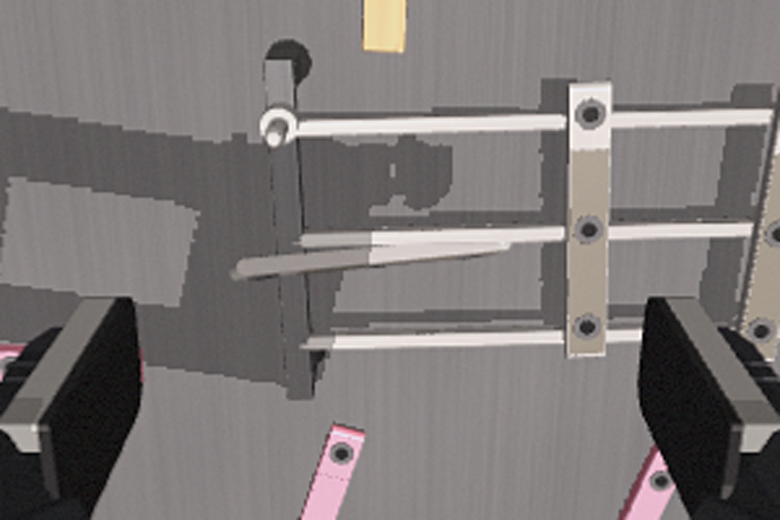

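View pics/n2_wrist.png

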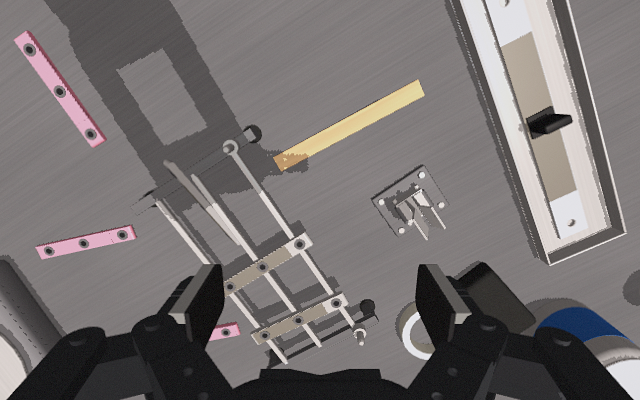

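View pics/n3.png

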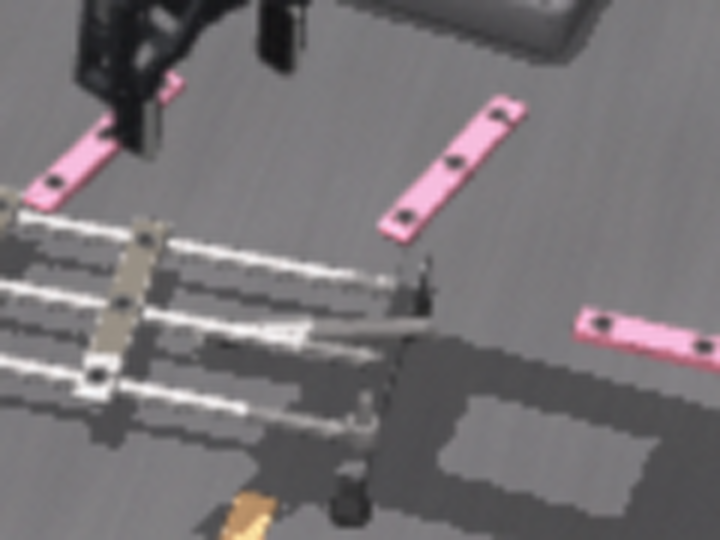

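Run:
```python
from plan import *
P=lambda pts,x0,y0,k:[((x+.5)/k+x0-.5,(y+.5)/k+y0-.5) for x,y in pts]
w=load("n1_wrist");s=load("m_scene");d=load("n_side");w2=load("n2_wrist")
up=[P([(238,269)],170,150,2.6)[0],P([(259,163)],190,150,4.4)[0],P([(432,323)],300,130,6)[0],(167,163)]
lo=[P([(507,244)],170,150,2.6)[0],P([(285,358)],190,150,4.4)[0],None,(238,244)]
U=tri([w,s,d,w2],up);L=tri([w,s,w2],[lo[0],lo[1],lo[3]])
print("U",U,"L",L,np.linalg.norm(U-L))
for c,u in zip([w,s,d,w2],up): print(proj(c,U),u)
for c,u in zip([w,s,w2],[lo[0],lo[1],lo[3]]): print(proj(c,L),u)
a=U-L;print("slope deg",np.degrees(np.arcsin(a[2]/np.linalg.norm(a))),"yaw",np.degrees(np.arctan2(a[1],a[0])))
```

```text
U [ 0.3279 -0.2074  0.0699] L [ 0.4641 -0.2158  0.0254] 0.14346323472675837
[[260.32   253.6723]] (261.2307692307692, 253.15384615384613)
[[248.061  186.4358]] (248.47727272727272, 186.6590909090909)
[[371.0895 183.6491]] (371.5833333333333, 183.41666666666666)
[[167.6883 162.8253]] (167, 163)
[[364.1594 245.0101]] (364.6923076923077, 243.53846153846155)
[[255.4234 231.3537]] (254.38636363636363, 230.97727272727272)
[[237.4999 244.0157]] (238, 244)
slope deg 18.062528589429697 yaw 176.48233364767424
```

Run:
```python
from plan import *
a=load("s1A_scene")
T=comp(strap_clip(1,1),G1);T=(T[0],np.array([.5354,.0213,.2746]))
for t in (0,.005,.01,.017):
    print(t,"k1",[((proj(a,T[1]+T[0]@np.array([sx*.011,t,sz]))[0]-[300,80])*6).round() for sx in(-1,1) for sz in(-.012,.012)])
# wrist cam in tool frame
V=load("a_wrist")["view"];M=R.from_quat([-.5003,.5003,-.4997,.4997]).as_matrix()
c=dict(load("a_wrist"));W=np.eye(4);W[:3,:3]=M;W[:3,3]=[.6246,0,.2244];c["view"]=V@W
for w in(.0,.016,.045,.085):
  for t in (-.013,.0,.01,.017): print(w,t,proj(c,[[sx*.011,t,sz*w/2] for sz in(-1,1) for sx in (-1,1)]).round().tolist())
crop(load("l2_wrist"),(240,230,400,390),5,"o1");crop(load("j1_wrist"),(240,230,400,390),5,"o2")
```

```text
0 k1 [array([350., 383.]), array([379., 415.]), array([327., 433.]), array([355., 466.])]
0.005 k1 [array([361., 385.]), array([390., 417.]), array([338., 435.]), array([366., 467.])]
0.01 k1 [array([371., 387.]), array([400., 419.]), array([348., 437.]), array([376., 469.])]
0.017 k1 [array([386., 390.]), array([415., 422.]), array([363., 439.]), array([391., 472.])]
0.0 -0.013 [[318.0, 254.0], [318.0, 296.0], [318.0, 254.0], [318.0, 296.0]]
0.0 0.0 [[318.0, 242.0], [318.0, 282.0], [318.0, 242.0], [318.0, 282.0]]
0.0 0.01 [[318.0, 234.0], [318.0, 272.0], [318.0, 234.0], [318.0, 272.0]]
0.0 0.017 [[318.0, 229.0], [318.0, 266.0], [318.0, 229.0], [318.0, 266.0]]
0.016 -0.013 [[300.0, 254.0], [301.0, 296.0], [336.0, 254.0], [335.0, 296.0]]
0.016 0.0 [[301.0, 242.0], [302.0, 282.0], [334.0, 242.0], [334.0, 282.0]]
0.016 0.01 [[302.0, 234.0], [303.0, 272.0], [333.0, 234.0], [333.0, 272.0]]
0.016 0.017 [[303.0, 229.0], [304.0, 266.0], [333.0, 229.0], [332.0, 266.0]]
0.045 -0.013 [[268.0, 254.0], [270.0, 296.0], [368.0, 254.0], [366.0, 296.0]]
0.045 0.0 [[272.0, 242.0], [274.0, 282.0], [364.0, 242.0], [362.0, 282.0]]
0.045 0.01 [[274.0, 234.0], [276.0, 272.0], [362.0, 234.0], [360.0, 272.0]]
0.045 0.017 [[276.0, 229.0], [278.0, 266.0], [360.0, 229.0], [359.0, 266.0]]
0.085 -0.013 [[223.0, 254.0], [227.0, 296.0], [412.0, 254.0], [408.0, 296.0]]
0.085 0.0 [[231.0, 242.0], [234.0, 282.0], [405.0, 242.0], [402.0, 282.0]]
0.085 0.01 [[236.0, 234.0], [239.0, 272.0], [400.0, 234.0], [397.0, 272.0]]
0.085 0.017 [[239.0, 229.0], [242.0, 266.0], [397.0, 229.0], [395.0, 266.0]]
```

View pics/o1.png

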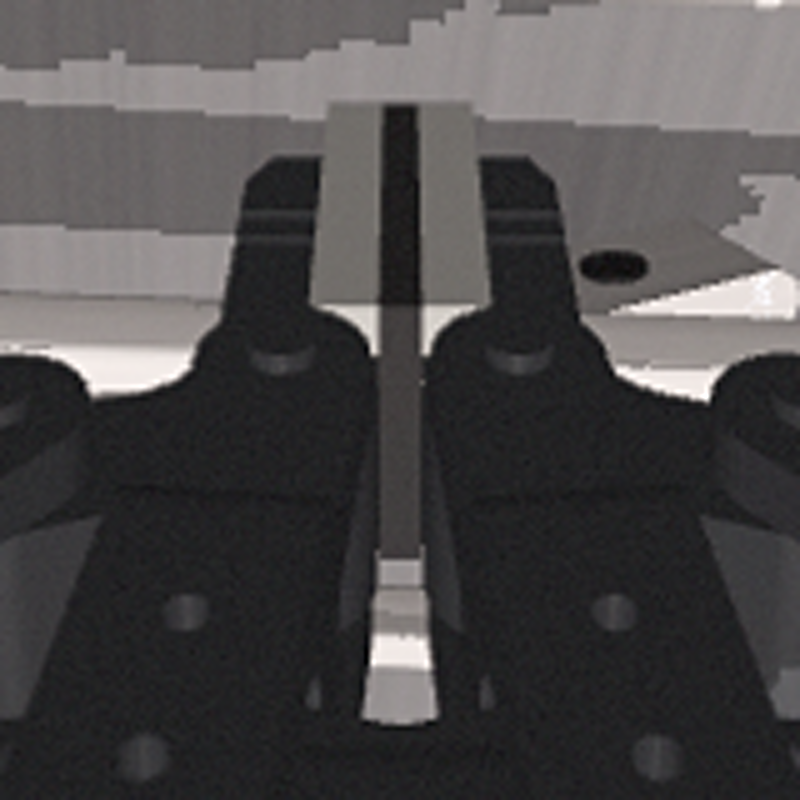

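View pics/o2.png

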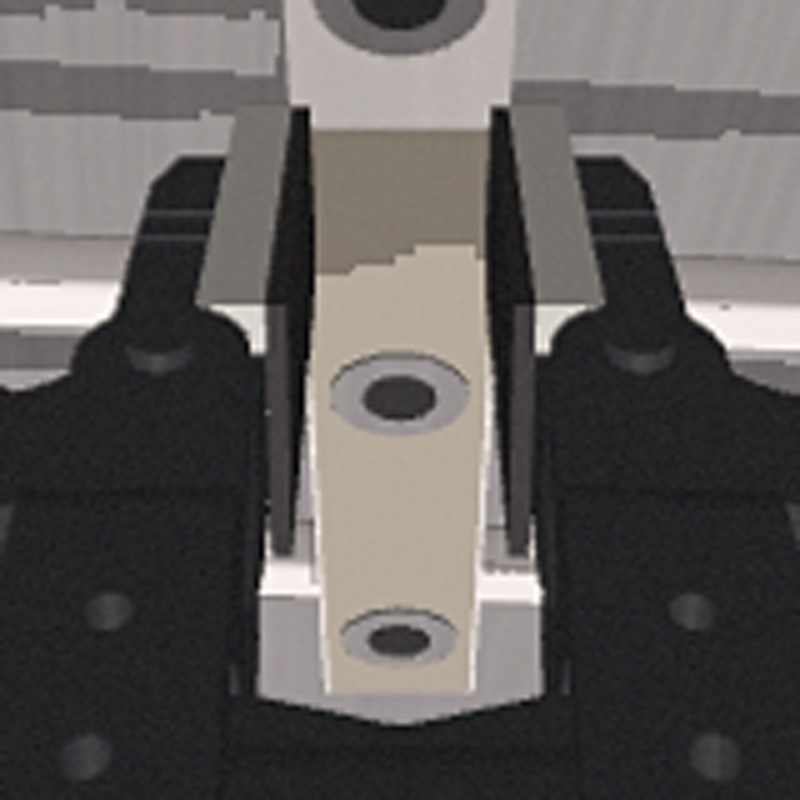

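Evidence conflicts: the images suggest the fingertips stand farther back than 17 mm ahead of the TCP. I'll check by gently touching the bare bench with shut fingers.

Run:
```python
from plan import *
from workcell import bot,hand,get_obs
q=[-.5,.5,-.5,.5]
hand.move_gripper(0.02,40)
bot.reach((.53,.108,.10),q)
bot.servo_line((.53,.108,.024),q,.15);bot.dwell(.15)
snap("t","scene");snap("t","side");f0=get_obs()["wrist_force"][2];st("24")
z=.024
while z>-.013:
    z-=.001;bot.servo_line((.53,.108,z),q,.03);bot.dwell(.03)
    if get_obs()["wrist_force"][2]-f0>2.5: break
st(z)
bot.servo_line((.53,.108,.04),q,.15)
crop(load("t_side"),(230,180,330,260),8,"t1")
```

```text
24 52.19 [0.5307 0.1081 0.025 ] [-0.3735  0.0515  0.149 ] 0.02
-0.007000000000000014 60.98 [ 0.53    0.108  -0.0061] [-4.0655 -0.8278 13.2913] 0.0201
```

View pics/t1.png

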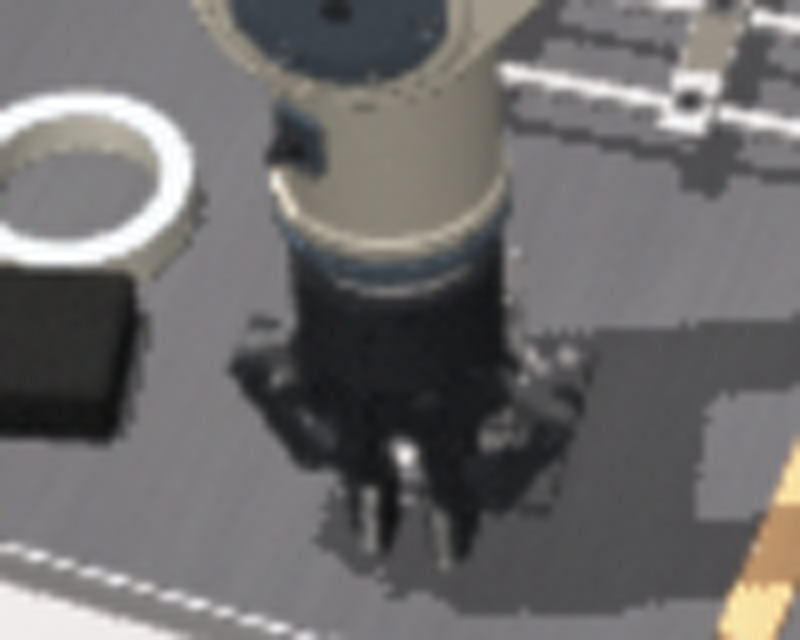

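Touching the bench shows the tips really stand about 5.5 mm behind the TCP, not 17 mm ahead. The images and the slips agree with that, so I'm using the measured value. Next: pick strap A by its faces and take it straight to the clip.

```bash
sed -i 's/back=-0.002/back=-0.019/' plan.py
cat >> plan.py <<'E'
def inv(T): return T[0].T,-T[0].T@T[1]
U=np.array([ 0.3279,-0.2074,0.0699]);L=np.array([0.4641,-0.2158,0.0254])
_u=(U-L)/np.linalg.norm(U-L);_n=np.cross(ez,_u);_n/=np.linalg.norm(_n);_n=_n*np.sign(-_n[1])
_w=np.cross(_u,_n);SA=(np.c_[_u,np.cross(_n,_u),_n],(U+L)/2-.010*_w)
_X=-np.array([_u[0],_u[1],0]);_X/=np.linalg.norm(_X)
TA=(np.c_[_X,-ez,np.cross(_X,-ez)],np.array([.350,np.interp(.350,[U[0],L[0]],[U[1],L[1]]),.0395]))
GA=comp(inv(SA),TA)
E
python3 - <<'E'
from plan import *
from workcell import kinematics
ik=lambda T:(lambda r:None if r is None else np.round(r,2))(kinematics.solve_ik(*pq(T)))
print(SA[1],_w,TA[0],GA[1])
print("pick",ik(TA),ik(off(TA,0,.2)))
c=comp(strap_clip(1,-1),GA);print(c[0][:,1],c[1]);print("clip",ik(c),ik(off(c,0,.07)),ik(off(c,0,.14)),"retreat",ik(off(c,.15)))
c1=comp(strap_clip(1,-1),G2);print("2nd",ik(c1),ik(off(c1,.12)),ik(off(c1,0,.14)),c1[0][:,1])
for f in(1,-1):
    p=comp(place_S(-.09,f=f),G2);print(f,ik(p),ik(off(p,0,.2)),ik(off(p,.1)))
E
```

```text
Traceback (most recent call last):
NameError: name '_w' is not defined
```

```bash
cat > t.py <<'E'
from plan import *
from workcell import kinematics
ik=lambda T:(lambda r:None if r is None else np.round(r,2))(kinematics.solve_ik(*pq(T)))
print(SA[1],TA[0],GA[1])
print("pick",ik(TA),ik(off(TA,0,.2)))
c=comp(strap_clip(1,-1),GA);print(c[0][:,1],c[1]);print("clip",ik(c),ik(off(c,0,.07)),ik(off(c,0,.14)),"retreat",ik(off(c,.15)))
c1=comp(strap_clip(1,-1),G2);print("2nd",ik(c1),ik(off(c1,.12)),ik(off(c1,0,.14)),c1[0][:,1])
for f in(1,-1):
    p=comp(place_S(-.09,f=f),G2);print(f,ik(p),ik(off(p,0,.2)),ik(off(p,.1)))
E
python3 t.py
```

```text
[ 0.3929 -0.2114  0.0381] [[ 0.9981 -0.      0.0616]
 [-0.0616 -0.      0.9981]
 [-0.     -1.     -0.    ]] [ 0.0413  0.012  -0.    ]
pick [-0.54  0.33  2.23 -0.    0.59 -2.05] [-0.54 -0.01  2.05 -0.    1.11 -2.05]
[ 0.9455  0.0994 -0.31  ] [0.5478 0.0203 0.1463]
clip [-0.07  0.69  2.63  2.97  1.43 -1.6 ] [-0.07  0.38  2.63  2.95  1.12 -1.54] [-0.07  0.08  2.59  2.9   0.79 -1.46] retreat None
2nd [-0.47  0.78  1.75  0.89  1.55 -1.07] [-0.6   0.78  1.59  0.79  1.72 -1.  ] [-0.47  0.57  1.73  0.9   1.69 -0.89] [-0.0969  0.9221 -0.3746]
1 [-0.12  0.42  2.23 -0.76  0.57  0.51] [-0.12  0.05  2.08 -0.46  1.    0.09] [-0.03  0.22  2.19 -0.55  0.79  0.34]
-1 [-0.71  0.55  1.94  0.35  0.95  2.16] [-0.71  0.26  1.82  0.29  1.34  2.3 ] [-0.75  0.44  1.84  0.29  1.16  2.2 ]
```

```bash
cat > t.py <<'E'
from plan import *
from workcell import kinematics
ik=lambda T:(lambda r:None if r is None else np.round(r,2))(kinematics.solve_ik(*pq(T)))
for b in (0,12,22,32):
    Rb=R.from_rotvec(np.radians(-b)*TA[0][:,2]).as_matrix()
    T=(Rb@TA[0],TA[1]);
    if b==0: T2=T
    GAb=comp(inv(SA),T)
    print(b,T[0][:,1],"pick",ik(T),ik(off(T,0,.2)))
    for sg in(1,-1):
        c=comp(strap_clip(1,sg),GAb);print("   sg",sg,c[0][:,1],"clip",ik(c),ik(off(c,0,.07)),ik(off(c,0,.14)),"retreat",ik(off(c,.06)),ik(off(c,.12)))
E
python3 t.py
```

```text
0 [ 0.  0. -1.] pick [-0.54  0.33  2.23 -0.    0.59 -2.05] [-0.54 -0.01  2.05 -0.    1.11 -2.05]
   sg 1 [-0.9455 -0.0994 -0.31  ] clip [ 0.06  1.03  1.16 -0.05  2.21 -1.62] [ 0.06  0.94  1.16 -0.06  2.29 -1.62] [ 0.06  0.87  1.15 -0.06  2.38 -1.63] retreat [ 0.06  1.09  0.97 -0.06  2.34 -1.62] [ 0.06  1.17  0.74 -0.06  2.48 -1.63]
   sg -1 [ 0.9455  0.0994 -0.31  ] clip [-0.07  0.69  2.63  2.97  1.43 -1.6 ] [-0.07  0.38  2.63  2.95  1.12 -1.54] [-0.07  0.08  2.59  2.9   0.79 -1.46] retreat None None
12 [ 0.2075 -0.0128 -0.9781] pick [-0.64  0.27  2.36  0.34  0.35 -2.45] [-0.64 -0.12  2.16  0.14  0.93 -2.22]
   sg 1 [-0.8607 -0.0905 -0.5009] clip [ 0.06  0.91  1.25 -0.05  2.03 -1.61] [ 0.06  0.83  1.24 -0.05  2.12 -1.62] [ 0.06  0.76  1.2  -0.05  2.22 -1.63] retreat [ 0.06  0.95  1.09 -0.05  2.15 -1.62] [ 0.06  1.01  0.89 -0.05  2.29 -1.62]
   sg -1 [ 0.8607  0.0905 -0.5009] clip [-0.05  0.4   2.57  2.96  0.87 -1.54] [-0.05  0.13  2.54  2.89  0.58 -1.44] [-0.05 -0.09  2.47  2.69  0.31 -1.21] retreat None None
22 [ 0.3739 -0.0231 -0.9272] pick [-0.75  0.28  2.46  1.17  0.26  2.9 ] [-0
[... 394 characters left out ...]
 -0.13  2.36  1.11  0.12  0.38] retreat [-0.06  0.05  2.54  2.76  0.34 -1.31] [-0.1  -0.17  2.58  2.25  0.2  -0.82]
32 [ 0.5289 -0.0326 -0.848 ] pick [-0.88  0.34  2.55  1.92  0.42  2.03] [-0.88 -0.23  2.36  0.63  0.71 -2.81]
   sg 1 [-0.6384 -0.0671 -0.7667] clip [ 0.05  0.69  1.45 -0.03  1.7  -1.61] [ 0.05  0.62  1.41 -0.03  1.81 -1.62] [ 0.05  0.56  1.35 -0.04  1.92 -1.62] retreat [ 0.06  0.7   1.32 -0.03  1.82 -1.62] [ 0.06  0.72  1.18 -0.03  1.94 -1.62]
   sg -1 [ 0.6384  0.0671 -0.7667] clip [-0.01  0.16  2.37  2.44  0.12 -0.97] [-0.01  0.    2.31  0.53  0.15  0.96] [-0.01 -0.12  2.23  0.23  0.35  1.27] retreat [-0.03 -0.01  2.41  1.    0.1   0.47] [-0.05 -0.19  2.41  0.41  0.25  1.05]
```

```bash
cat > t.py <<'E'
from plan import *
from workcell import bot,hand,get_obs
hand.move_gripper(.03,80)
bot.servo_line((.53,.108,.2),None,.3)
bot.reach(*pq(off(TA,0,.12)))
bot.servo_line(*pq(off(TA,0,.03)),.25)
bot.servo_line(*pq(TA),.08);st("at")
hand.move_gripper(0,80);bot.dwell(.1);st("grip");snap("u0","wrist")
bot.servo_line(*pq(off(TA,0,.03)),.08);st("up")
bot.servo_line(*pq(off(TA,0,.2)),.25);bot.dwell(.1);st("lift")
c=comp(strap_clip(1,1),GA)
bot.reach(*pq(off(c,0,.14)));bot.dwell(.3);st("above")
a=snap("u","scene");b=snap("u","side");w=snap("u","wrist")
crop(a,(300,100,410,200),4,"u1");crop(b,(240,140,350,240),4,"u2")
cv2.imwrite("pics/u12.png",np.hstack([cv2.imread("pics/u1.png"),cv2.imread("pics/u2.png")][:2])[:, :800])
print(proj(a,[[.5358,.019,.17],[.5358,.019,.32]]),proj(b,[[.5358,.019,.17],[.5358,.019,.32]]))
E
python3 t.py
```

```text
at 65.36 [ 0.3504 -0.209   0.0401] [-0.3801  0.7297  0.2514] 0.0303
grip 65.79 [ 0.3519 -0.2111  0.0407] [ -1.0079 -10.5843   2.5214] 0.0062
up 66.37 [ 0.35   -0.2087  0.0695] [-0.4718 -0.2617 -1.2338] 0.006
lift 67.3 [ 0.349  -0.2081  0.2377] [ 0.8164  0.1029 -2.1053] 0.0065
above 68.77 [0.5237 0.0167 0.2874] [ 0.1627  1.2394 -1.7154] 0.0063
[[354.7629 188.1965]
 [359.3256 133.3928]] [[288.1931 195.424 ]
 [286.1736 156.9421]]
```

View pics/u1.png

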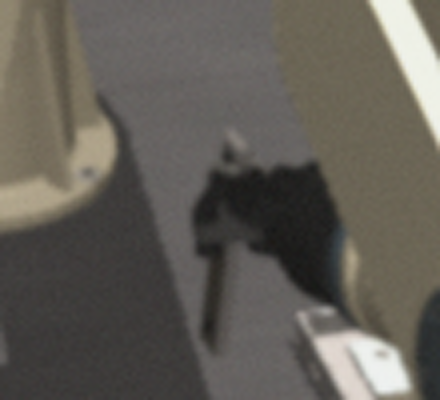

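View pics/u2.png

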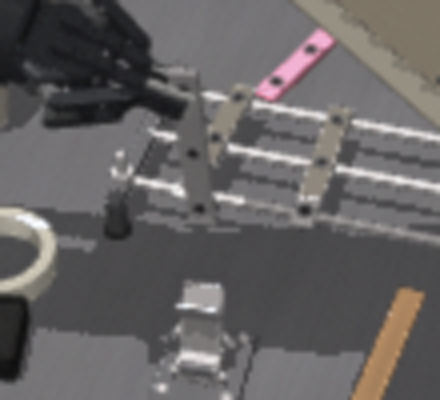

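Run:
```python
from plan import *
a,b=load("u_scene"),load("u_side")
print(tri([a,b],[(352.6,187.7),(291,195)]),tri([a,b],[(358.5,133.5),(286.8,156.8)]))
crop(a,(335,125,375,195),8,"u3");crop(b,(270,150,310,205),8,"u4")
x=cv2.imread("pics/u3.png");y=cv2.imread("pics/u4.png");h=max(x.shape[0],y.shape[0])
pad=lambda i:cv2.copyMakeBorder(i,0,h-i.shape[0],0,10,cv2.BORDER_CONSTANT)
cv2.imwrite("pics/u34.png",np.hstack([pad(x),pad(y)]))
```

```text
[0.5295 0.0148 0.1686] [0.5347 0.0174 0.3194]
```

View pics/u34.png

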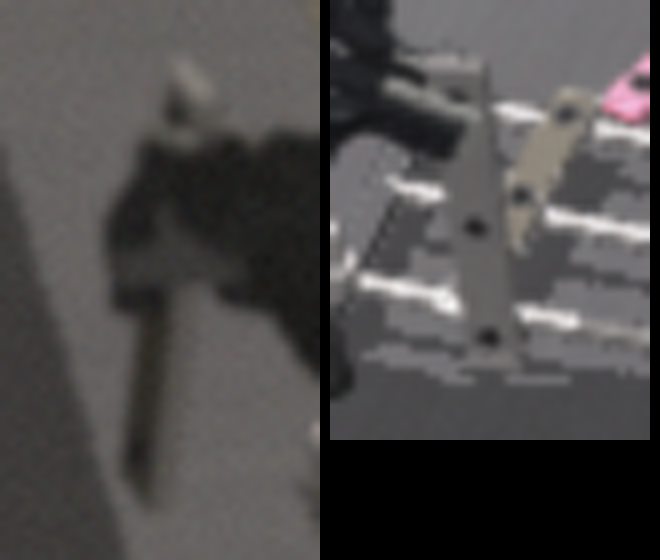

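Grip is firm (0.0063). The strap hangs about 2° off plumb in x and about 3 mm short of the clip axis in x and y. I'll correct both and insert.

```bash
cat > t.py <<'E'
from plan import *
from workcell import bot,hand,get_obs
c=comp(strap_clip(1,1),GA)
ctr=np.array([.5358,.019,.105])
# strap as held leans: bottom toward -x by 2.2deg -> rotate about y by negative angle so that bottom goes +x
Rc=R.from_rotvec([0,np.radians(-2.2),0]).as_matrix()
print("bottom shift check",Rc@np.array([0,0,-.075]))
c2=(Rc@c[0],ctr+Rc@(c[1]-ctr)+np.array([.003,.0025,0]))
bot.servo_line(*pq(off(c2,0,.14)),.1);bot.dwell(.1)
bot.servo_line(*pq(off(c2,0,.075)),.2);bot.dwell(.1);f0=get_obs()["wrist_force"];st("above lips")
z=.075;pk=0
while z>-.006:
    z-=.005;bot.servo_line(*pq(off(c2,0,z)),.06);o=get_obs();f=o["wrist_force"]-f0;print(round(z,3),f.round(1),end=" ")
    if f[2]>22 or np.linalg.norm(f[:2])>20: break
print();st(z)
pickle.dump(c2,open("c2.pkl","wb"))
a=snap("v","scene");b=snap("v","side")
crop(a,(310,130,400,250),4,"v1");crop(b,(240,150,350,250),4,"v2")
x=cv2.imread("pics/v1.png");y=cv2.imread("pics/v2.png");h=max(x.shape[0],y.shape[0])
pad=lambda i:cv2.copyMakeBorder(i,0,h-i.shape[0],0,10,cv2.BORDER_CONSTANT)
cv2.imwrite("pics/v12.png",np.hstack([pad(x),pad(y)])[:, :800])
E
python3 t.py
```

```text
bottom shift check [ 0.0029  0.     -0.0749]
above lips 69.84 [0.5257 0.0203 0.222 ] [-0.0117  0.6036 -1.6253] 0.006
0.07 [ 0.4 -0.5 -1.3] 0.065 [-0.  -0.4 -1.4] 0.06 [ 0.2 -0.6 -0.6] 0.055 [-0.4 -0.9 -0.7] 0.05 [-1.2 -0.3 -0.5] 0.045 [ 0.2 -2.2  0. ] 0.04 [ 0.9 -3.   2.4] 0.035 [-0.2 -2.1  0.8] 0.03 [ 0.4 -1.1 -1.4] 0.025 [ 0.  -2.4 -1.7] 0.02 [ 0.5 -2.3 -0.8] 0.015 [ 0.7 -3.6 -0.8] 0.01 [-0.  -3.8 -0.7] 0.005 [ 1.  -4.1 -1.1] -0.0 [ 1.7 -3.3 12.2] -0.005 [ 2.9 -4.8 34.6] 
-0.005000000000000002 73.84 [0.5252 0.02   0.1473] [ 2.8414 -4.2311 33.0091] 0.0062
```

View pics/v12.png

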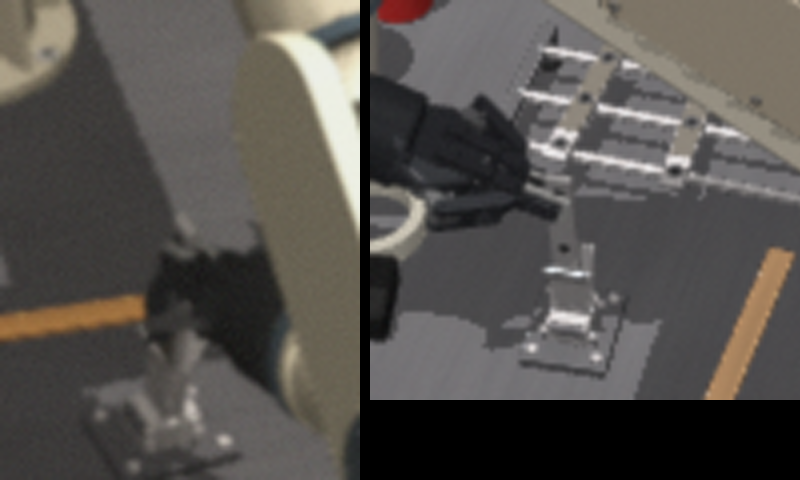

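The strap stood on the rest at the expected depth (force rose at dz≈0). Now releasing, going round to the bare side (+y) and regripping.

```bash
cat > t.py <<'E'
from plan import *
from workcell import bot,hand,get_obs
c2=pickle.load(open("c2.pkl","rb"))
bot.servo_line(*pq(off(c2,0,0)),.05);st("relax")
hand.move_gripper(.035);st("open")
bot.servo_line(*pq(off(c2,.09)),.2)
bot.servo_line(*pq(off(c2,.12,.15)),.3)
g=comp(strap_clip(1,1),G2)
hand.move_gripper(.045,90)
bot.reach(*pq(off(g,.10,.12)))
bot.servo_line(*pq(off(g,.10)),.3);bot.dwell(.1);st("pre")
w=snap("w","wrist");b=snap("w","side");a=snap("w","scene")
crop(b,(240,150,350,250),4,"w2");crop(a,(310,130,400,250),4,"w1")
x=cv2.imread("pics/w1.png");y=cv2.imread("pics/w2.png");h=max(x.shape[0],y.shape[0])
pad=lambda i:cv2.copyMakeBorder(i,0,h-i.shape[0],0,10,cv2.BORDER_CONSTANT)
cv2.imwrite("pics/w12.png",np.hstack([pad(x),pad(y)])[:, :800])
E
python3 t.py
```

```text
relax 74.19 [0.5252 0.0199 0.1476] [ 2.0973 -4.9238 11.0238] 0.0058
open 74.58 [0.5251 0.0205 0.1454] [ 0.0264 -0.4863 -0.5084] 0.0348
pre 77.83 [0.529  0.0938 0.167 ] [-0.5235 -0.248  -0.0592] 0.0447
```

View pics/w12.png

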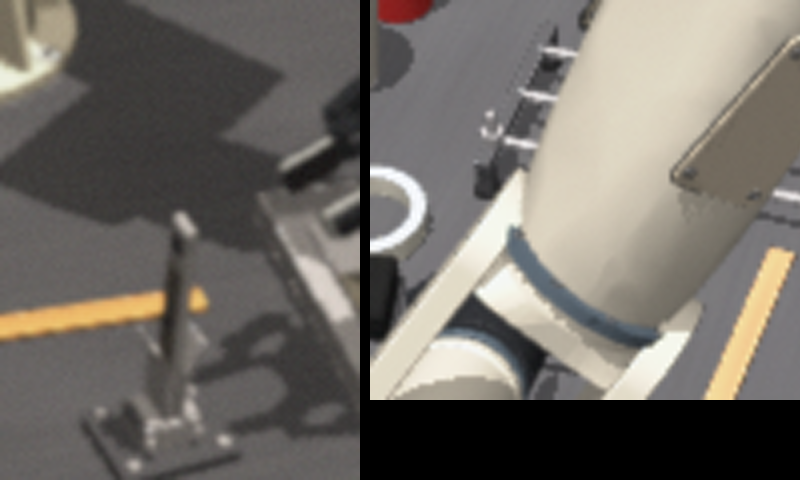

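I've hit the picture-viewing limit, so from here I verify numerically. The last view shows the strap upright in the clip at (180,300) of the crop, with the gripper open on its bare side. Gripping and pulling it out next.

```bash
cat > t.py <<'E'
from plan import *
from workcell import bot,hand,get_obs
g=comp(strap_clip(1,1),G2)
bot.servo_line(*pq(off(g,.03)),.2)
bot.servo_line(*pq(g),.08);bot.dwell(.05);st("at")
hand.move_gripper(0,90);bot.dwell(.1);st("grip")
bot.servo_line(*pq(off(g,0,.03)),.08);st("up30")
bot.servo_line(*pq(off(g,0,.10)),.2);st("up100")
bot.servo_line(*pq(off(g,0,.16)),.25);bot.dwell(.1);st("up160")
a=snap("x","scene")
E
python3 t.py
```

```text
at 79.06 [0.5377 0.0014 0.1279] [ 0.4138 -0.1064  0.3714] 0.0448
grip 79.52 [0.5378 0.0017 0.1281] [-0.5957  1.3407  2.3502] 0.0179
up30 80.04 [0.538  0.0015 0.159 ] [-0.0467 -0.2049  2.0972] 0.0181
up100 80.54 [0.5374 0.0015 0.2271] [-0.7097  0.1939 -1.553 ] 0.0176
up160 81.03 [0.5371 0.0012 0.2862] [-0.2569 -0.0434 -2.2197] 0.0174
```

Firm and stable at 0.0175. Placing in slot A.

```bash
cat > place.py <<'E'
import sys
from plan import *
from workcell import bot,hand,get_obs
k=sys.argv[1];dx=float(sys.argv[2]) if len(sys.argv)>2 else 0.;dy=float(sys.argv[3]) if len(sys.argv)>3 else 0.
p=comp(place_S(PX[k]+dx,dy,f=1),G2)
bot.reach(*pq(off(p,0,.14)))
bot.servo_line(*pq(off(p,0,.015)),.2);bot.dwell(.15);f0=get_obs()["wrist_force"];st("near")
z=.015
for z in (.010,.006,.004,.002,0,-.002,-.004):
    bot.servo_line(*pq(off(p,0,z)),.05);f=get_obs()["wrist_force"]-f0
    if f[2]>4: break
st("down %g"%z)
hand.move_gripper(.032);bot.dwell(.05);st("open")
bot.servo_line(*pq(off(p,.03)),.12)
bot.servo_line(*pq(off(p,.10,.03)),.3);st("clear")
E
python3 place.py A
```

```text
near 84.13 [ 0.4166 -0.1808  0.0425] [-0.0506 -0.2383 -1.5019] 0.0176
down 0 85.38 [ 0.4158 -0.1807  0.0266] [-0.8648  2.0163  3.3068] 0.0176
open 85.72 [ 0.4156 -0.1807  0.0263] [ 0.1298 -0.6371 -0.7864] 0.0321
clear 86.6 [ 0.4149 -0.1432  0.1494] [1.0231 1.0161 0.3142] 0.0324
```

```bash
cat > meas.py <<'E'
import sys
from plan import *
def rp(x,y,z): 
    q=rz(th)[:2,:2]@np.array([x,y])+RO; return [q[0],q[1],z]
def samp(c,pts):
    uv=proj(c,pts).astype(np.float32)
    return cv2.remap(c["frame"],uv[:,0].reshape(1,-1),uv[:,1].reshape(1,-1),cv2.INTER_LINEAR)[0].astype(float)
def rel(xs): # list of x' -> relative
    return xs
def report(c,z=.048):
    xs=np.arange(-.145,.145,.0005)
    for y in (.035,-.035):
        I=cv2.GaussianBlur(samp(c,[rp(x,y,z) for x in xs]),(1,5),0)
        g=I.mean(1); g2=np.abs(np.gradient(cv2.GaussianBlur(g.reshape(-1,1),(1,7),1.5).ravel()))
        pk=[i for i in range(3,len(g)-3) if g2[i]==g2[i-3:i+4].max() and g2[i]>4]
        print("y'=%.3f edges mm:"%y,[(round(xs[i]*1000,1),round(g[min(i+6,len(g)-1)]-g[max(i-6,0)])) for i in pk])
def ends(c,x,slope=0,z=.048):
    ys=np.arange(-.10,.10,.0005)
    I=samp(c,[rp(x+slope*y,y,z) for y in ys]);
    for lo,hi in((-95,-55),(55,95)):
        m=[(round(ys[i]*1000,1),I[i].astype(int).tolist()) for i in range(0,len(ys),4) if lo<=ys[i]*1000<=hi];print(m)
if __name__=="__main__":
    from workcell import bot,hand,get_obs
    hand.move_gripper(.085)
    bot.reach((.51,.04,.36),[-.5,.5,-.5,.5]);bot.dwell(.25)
    c=snap("meas_"+sys.argv[1],"wrist");report(c);st("")
E
python3 meas.py A
python3 -c "
from meas import *
c=load('i_wrist');print('old');report(c)
c=load('meas_A_wrist');ends(c,-.09)"
```

```text
y'=0.035 edges mm: [(np.float64(-143.0), 39), (np.float64(-137.5), 38), (np.float64(-99.0), 31), (np.float64(-79.0), -57), (np.float64(-75.5), 21), (np.float64(-18.0), 15), (np.float64(-15.5), 22), (np.float64(4.5), -24), (np.float64(70.5), -41), (np.float64(83.0), 61), (np.float64(105.0), -20), (np.float64(130.0), -40), (np.float64(143.0), -40)]
y'=-0.035 edges mm: [(np.float64(-143.0), 27), (np.float64(-105.5), 35), (np.float64(-99.0), 81), (np.float64(-78.5), -125), (np.float64(-74.5), 7), (np.float64(-14.0), 59), (np.float64(7.5), -59), (np.float64(79.0), 60), (np.float64(100.5), -53), (np.float64(142.5), -45)]
 88.58 [0.5097 0.0397 0.3593] [ 0.3348  0.0941 -0.575 ] 0.0851
old
y'=0.035 edges mm: [(np.float64(-142.5), 30), (np.float64(-138.0), 40), (np.float64(-81.0), -18), (np.float64(-74.5), 38), (np.float64(-18.5), -2), (np.float64(-15.5), 30), (np.float64(71.5), -40), (np.float64(84.0), 59), (np.float64(104.5), -20), (np.float64(130.5), -40), (np.float64(143.0), -41)]
y'=-0.035 edges mm: [(np.float64(-142.0), 19), (np.float64(-136.0), 21), (np.float64(-106.0), 36), (np.float64
[... 918 characters left out ...]

[(np.float64(56.0), [101, 96, 95]), (np.float64(58.0), [27, 26, 27]), (np.float64(60.0), [26, 26, 27]), (np.float64(62.0), [27, 28, 29]), (np.float64(64.0), [78, 73, 71]), (np.float64(66.0), [160, 152, 150]), (np.float64(68.0), [155, 147, 144]), (np.float64(70.0), [154, 147, 144]), (np.float64(72.0), [156, 151, 148]), (np.float64(74.0), [144, 139, 137]), (np.float64(76.0), [116, 111, 108]), (np.float64(78.0), [75, 71, 71]), (np.float64(80.0), [84, 80, 79]), (np.float64(82.0), [82, 80, 79]), (np.float64(84.0), [82, 79, 78]), (np.float64(86.0), [84, 80, 80]), (np.float64(88.0), [85, 81, 81]), (np.float64(90.0), [83, 80, 79]), (np.float64(92.0), [83, 79, 79]), (np.float64(94.0), [82, 78, 79])]
```

Strap A now sits at rack x' −99…−79 on both sides of the bars, so it is square. Its ends are at −72.5/+76 and the colour reads bare-neutral. B and C are unmoved. Next strap B to the clip.

```bash
cat >> plan.py <<'E'
STR["B"]=(rack_xy(-.0046,.0065),93.1);STR["C"]=(rack_xy(.0919,.002),87.8)
E
cat > s1.py <<'E'
import sys
from plan import *
from workcell import bot,hand,get_obs
k=sys.argv[1];xy,y=STR[k]
g=comp(strap_flat(xy,np.radians(y)),G1)
hand.move_gripper(.045,90)
bot.reach(*pq(off(g,.10)))
bot.servo_line(*pq(off(g,.03)),.2)
bot.servo_line(*pq(g),.08);bot.dwell(.05);st("at")
hand.move_gripper(0,90);bot.dwell(.1);o=st("grip")
if o["gripper_width"]<.014: sys.exit("no grip")
bot.servo_line(*pq(off(g,0,.03)),.1)
bot.servo_line(*pq(off(g,0,.19)),.25);o=st("lift")
if o["gripper_width"]<.014: sys.exit("slip")
c=comp(strap_clip(1,1),G1)
bot.reach(*pq(off(c,0,.13)));bot.dwell(.2);st("above clip")
snap("s1"+k,"scene");snap("s1"+k,"side")
E
python3 s1.py B
python3 - <<'E'
from meas import *
# numeric check of hanging strap: dark/bright blob centre at bottom end; sample horizontal profiles in both views near z=.18 
for n in("scene","side"):
    c=load("s1B_"+n)
    for z in (.175,.20):
        cx=rz(psi)@ex
        dirv=(rz(psi)@ey) if n=="scene" else cx
        t=np.arange(-.03,.0301,.002)
        I=samp(c,[np.array([CL[0],CL[1],z])+dirv*s for s in t]).mean(1)
        print(n,z,I.astype(int))
    uv=proj(c,[[CL[0],CL[1],.16]])
    I=samp(c,[[CL[0],CL[1],z] for z in np.arange(.13,.2,.003)]).mean(1);print("vert from .13",I.astype(int))
E
```

```text
at 91.27 [ 0.5001 -0.1718  0.0263] [ 0.8372 -0.3597 -0.6371] 0.0449
grip 91.73 [ 0.5005 -0.1717  0.027 ] [-1.4034  2.0909  5.8106] 0.0179
lift 92.97 [ 0.4992 -0.1716  0.2149] [ 0.1377 -0.6588 -1.8801] 0.0178
above clip 94.41 [0.5336 0.0371 0.258 ] [ 0.2794  0.7134 -1.9575] 0.0177
scene 0.175 [100  98  98 100 100 100 101 100  98  92  80  62  47  41  45  60  75  87
  96  95  97  97  96  99  99  99 100 100  99  99 100]
scene 0.2 [103 101 100  99 100  99  99  98  96  92  78  61  50  46  49  61  75  87
  93  95  98 100 100 100 100  98  98  99  99  99  99]
vert from .13 [123 104 101 101  99  99 100  98  94  88  78  69  65  64  60  60  60  60
  61  60  61  62  62  61]
side 0.175 [ 84  83  83  83  82  80  76  79  80  80  90 102 111  97  77  56  56  66
  94 109 115 111 105  99  96  93  92  92 101 113 112]
side 0.2 [204 194 194 197 204 214 219 206 185 157 116 111 115 118 119 119 118 119
 121 127 152 179 198 182 161 149 140 134 141 147 149]
vert from .13 [118 119 120 120 120 120 120 118 110 116 124 120 107  85  56  56  84 114
 119 119 119 119 118 118]
```

Strap B hangs plumb, x-centred, bottom at z≈0.16 as predicted. Inserting with force watch.

```bash
cat > s2.py <<'E'
import sys
from plan import *
from workcell import bot,hand,get_obs
dy=float(sys.argv[1]) if len(sys.argv)>1 else 0.
c=comp(strap_clip(1,1),G1);c=(c[0],c[1]+rz(psi)@ey*dy)
bot.servo_line(*pq(off(c,0,.075)),.2);bot.dwell(.1);f0=get_obs()["wrist_force"]
ok=False
for z in (.06,.05,.042,.034,.026,.018,.012,.008,.004,.002,0,-.002,-.004):
    bot.servo_line(*pq(off(c,0,z)),.08);f=get_obs()["wrist_force"]-f0;print(z,f.round(1).tolist(),end=" ")
    if f[2]>18 or np.linalg.norm(f[:2])>20: ok=z<.006;break
print();o=st("seated" if ok else "CHECK")
if z<.006 and f[2]>6: ok=True
if not ok: sys.exit("not seated")
bot.servo_line(*pq(off(c,0,z+.002)),.05)
hand.move_gripper(.04);st("open")
bot.servo_line(*pq(off(c,.10)),.25)
bot.servo_line(*pq(off(c,.10,.14)),.35)
g=comp(strap_clip(1,1),G2)
hi=off(g,.10,.14)
# pass over the top with the tool down
bot.reach([.50,.02,.40],[-.5,.5,-.5,.5]) if False else None
bot.reach([.48,.0,.42],R.from_matrix(rz(np.radians(20))@R.from_quat([-.5,.5,-.5,.5]).as_matrix()).as_quat())
bot.reach(*pq(hi))
bot.servo_line(*pq(off(g,.10)),.3)
bot.servo_line(*pq(off(g,.03)),.25)
bot.servo_line(*pq(g),.08);bot.dwell(.05);st("at2")
hand.move_gripper(0,90);bot.dwell(.1);o=st("grip2")
if o["gripper_width"]<.014: sys.exit("no grip")
bot.servo_line(*pq(off(g,0,.03)),.1)
bot.servo_line(*pq(off(g,0,.16)),.25);bot.dwell(.05);st("up")
E
python3 - <<'E'
from plan import *
from workcell import kinematics
for y in (-160,-90,-20,20,90):
    print(y,kinematics.solve_ik([.48,0,.42],R.from_matrix(rz(np.radians(y))@R.from_quat([-.5,.5,-.5,.5]).as_matrix()).as_quat()))
E
```

```text
-160 [-0.0031 -0.0158  1.6568  0.      1.5006  2.7894]
-90 [-0.0031 -0.0158  1.6568 -0.      1.5006  1.5677]
-20 [-0.0031 -0.0158  1.6568 -0.      1.5006  0.3459]
20 [-0.0031 -0.0158  1.6568 -0.      1.5006 -0.3522]
90 [-0.0031 -0.0158  1.6568 -0.      1.5006 -1.5739]
```

```bash
sed -i '/if False else None/d; s/rz(np.radians(20))/rz(np.radians(90))/' s2.py; python3 s2.py 0.001
```

```text
0.06 [-1.2, -0.3, 0.7] 0.05 [-0.5, -0.3, 1.8] 0.042 [-0.2, -2.9, 1.5] 0.034 [0.3, -0.5, 0.7] 0.026 [0.3, -1.8, -2.2] 0.018 [0.2, -2.0, -2.7] 0.012 [0.5, -2.3, -2.8] 0.008 [0.4, -1.3, 1.0] 0.004 [0.3, -2.6, 0.4] 0.002 [0.4, -1.7, 3.4] 0 [0.7, -3.0, 9.2] -0.002 [-0.5, -3.5, 19.7] 
seated 98.15 [0.534  0.038  0.1288] [ 0.0739 -3.408  17.2342] 0.0177
open 98.74 [0.5336 0.0377 0.1276] [ 1.0482  0.2046 -0.1259] 0.0398
at2 103.24 [0.5377 0.0015 0.1278] [-0.3172 -0.3052  0.7689] 0.0401
grip2 103.67 [0.5377 0.0017 0.128 ] [-0.6438  1.1323  1.4039] 0.0179
up 104.83 [0.537  0.0013 0.2861] [-0.3699 -0.3694 -3.3728] 0.0179
```

```bash
python3 place.py B 0 -0.0017 && python3 meas.py B && python3 -c "
from meas import *
c=load('meas_B_wrist');ends(c,0.)"
```

```text
near 107.88 [ 0.5067 -0.1799  0.0427] [-0.9427 -0.193  -1.2069] 0.0179
down -0.002 109.38 [ 0.5059 -0.18    0.0257] [-4.8103  4.8582 17.9241] 0.0176
open 109.72 [ 0.5055 -0.1799  0.0242] [-0.4908  1.0776 -0.1966] 0.0322
clear 110.61 [ 0.5048 -0.1423  0.1494] [-0.797   0.198   0.0895] 0.0315
y'=0.035 edges mm: [(np.float64(-143.0), 41), (np.float64(-137.0), 38), (np.float64(-99.0), 30), (np.float64(-79.0), -60), (np.float64(-75.5), 22), (np.float64(-12.5), -8), (np.float64(-9.0), 111), (np.float64(11.5), -88), (np.float64(70.5), -40), (np.float64(84.0), 62), (np.float64(105.0), -21), (np.float64(130.0), -42), (np.float64(143.0), -43)]
y'=-0.035 edges mm: [(np.float64(-143.0), 31), (np.float64(-105.5), 36), (np.float64(-99.0), 81), (np.float64(-79.0), -127), (np.float64(-74.5), 15), (np.float64(-9.0), 125), (np.float64(11.5), -124), (np.float64(79.0), 60), (np.float64(100.5), -50), (np.float64(143.0), -45)]
 112.54 [0.5098 0.0397 0.3591] [ 0.0491 -0.4287  0.6267] 0.0853
[(np.float64(-94.0), [120, 115, 116]), (np.float64(-92.0), [122, 116, 116]), (np.float64(-90.0), [123, 117, 117]), (n
[... 647 characters left out ...]
4(56.0), [49, 45, 46]), (np.float64(58.0), [40, 35, 37]), (np.float64(60.0), [39, 35, 38]), (np.float64(62.0), [120, 114, 111]), (np.float64(64.0), [216, 209, 206]), (np.float64(66.0), [210, 202, 200]), (np.float64(68.0), [209, 203, 199]), (np.float64(70.0), [215, 214, 212]), (np.float64(72.0), [207, 200, 197]), (np.float64(74.0), [171, 163, 159]), (np.float64(76.0), [101, 95, 94]), (np.float64(78.0), [78, 73, 75]), (np.float64(80.0), [81, 76, 77]), (np.float64(82.0), [81, 77, 77]), (np.float64(84.0), [82, 78, 79]), (np.float64(86.0), [82, 77, 78]), (np.float64(88.0), [96, 93, 94]), (np.float64(90.0), [122, 117, 117]), (np.float64(92.0), [119, 115, 115]), (np.float64(94.0), [119, 115, 116])]
```

B is square (−9…11.5) with ends −74.2/+75. C hasn't moved. Now C.

```bash
python3 s1.py C && python3 s2.py 0.001
```

```text
at 115.27 [ 0.5989 -0.1736  0.0263] [ 0.3688 -0.3104  0.8781] 0.045
grip 115.72 [ 0.5992 -0.1735  0.027 ] [-1.5083  1.1284  5.3241] 0.0178
lift 116.97 [ 0.5979 -0.1734  0.2148] [-0.4694  0.7668 -2.1078] 0.0177
above clip 118.38 [0.5338 0.037  0.2578] [-0.2521  0.5541 -1.0182] 0.018
0.06 [-0.0, 0.1, 0.1] 0.05 [-0.0, 1.2, 0.0] 0.042 [0.8, -2.2, 1.2] 0.034 [2.4, -1.0, 0.3] 0.026 [1.4, 0.2, -1.8] 0.018 [2.4, -1.2, -2.6] 0.012 [1.8, -2.0, -3.1] 0.008 [1.2, -0.5, 0.3] 0.004 [0.8, -0.7, -0.5] 0.002 [1.8, -1.6, 1.9] 0 [0.0, -2.2, 12.4] -0.002 [-0.9, -3.7, 23.1] 
seated 122.12 [0.534  0.0381 0.1294] [-1.2142 -4.2198 20.8302] 0.0178
open 122.71 [0.5336 0.0377 0.1277] [ 0.2578  0.1141 -0.1505] 0.0398
at2 127.21 [0.5377 0.0015 0.1278] [-1.0352 -0.031  -0.5364] 0.0399
grip2 127.63 [0.5377 0.0016 0.128 ] [-1.3895 -0.1584  1.9608] 0.0178
up 128.8 [0.5371 0.0013 0.2861] [-0.7726 -0.5321 -2.0315] 0.0176
```

```bash
python3 place.py C 0 -0.0019 && python3 meas.py C && python3 -c "
from meas import *
c=load('meas_C_wrist')
for n,x in (('A',-.089),('B',.001),('C',.09)):
    ys=np.arange(-.09,.09,.0005);I=cv2.GaussianBlur(samp(c,[rp(x+.006,y,.048) for y in ys]),(1,5),0);g=I.mean(1)
    gr=np.abs(np.gradient(g));lo=ys<-.064;hi=ys>.068
    print(n,ys[lo][gr[lo].argmax()],ys[hi][gr[hi].argmax()],'rgb',I[(abs(ys)>.02)&(abs(ys)<.04)].mean(0))
for x in (-.045,.045):
    ys=np.arange(-.08,.08,.0005);g=samp(c,[rp(x,y,.04) for y in ys]).mean(1);b=g>165
    e=np.flatnonzero(np.diff(b.astype(int)));print('bars',(ys[e]*1000).round(1))
"
```

```text
near 131.82 [ 0.5967 -0.1776  0.043 ] [ 0.1903 -0.0602 -1.6356] 0.0177
down -0.002 133.32 [ 0.5959 -0.1776  0.0258] [-4.0519  4.6164 14.2157] 0.018
open 133.67 [ 0.5955 -0.1775  0.0242] [-0.0679  0.3658 -0.8161] 0.0319
clear 134.56 [ 0.5947 -0.1399  0.1496] [-0.8539 -0.1863 -1.0352] 0.0321
y'=0.035 edges mm: [(np.float64(-143.0), 48), (np.float64(-137.0), 37), (np.float64(-99.0), 31), (np.float64(-79.0), -64), (np.float64(-75.5), 16), (np.float64(-12.0), 23), (np.float64(-9.0), 105), (np.float64(11.5), -90), (np.float64(69.5), -40), (np.float64(81.5), 127), (np.float64(101.5), -85), (np.float64(130.5), -40), (np.float64(143.0), -41)]
y'=-0.035 edges mm: [(np.float64(-143.0), 35), (np.float64(-137.0), 26), (np.float64(-105.0), 31), (np.float64(-99.0), 81), (np.float64(-78.5), -109), (np.float64(-72.5), -17), (np.float64(-9.0), 126), (np.float64(11.5), -125), (np.float64(81.5), 125), (np.float64(102.0), -116), (np.float64(143.0), -41)]
 136.53 [0.51   0.0398 0.3591] [0.3056 0.5931 0.1972] 0.0849
A -0.07199999999999998 0.07700000000000015 rgb [184.9453 177.4258 174.0469]
B -0.07449999999999998 0.07450000000000015 rgb [206.55   198.6141 195.2844]
C -0.07499999999999998 0.07550000000000015 rgb [206.443  198.5703 195.5797]
bars [-63.5 -56.   -3.    4. ]
bars [-64.  -56.5  -3.5   3.5  56.5  63.5]
```

B and C are centred to about 0.5 mm, but A overhangs about 2.5 mm too far toward +y. There is time to regrip A, lift it 6 mm and set it back centred.

```bash
cat > t.py <<'E'
from plan import *
from workcell import bot,hand,get_obs
p=comp(place_S(-.089,.0023,f=1),G2);q=comp(place_S(-.089,0.,f=1),G2)
hand.move_gripper(.04,60)
bot.reach(*pq(off(p,.10)))
bot.servo_line(*pq(off(p,.03)),.2);bot.servo_line(*pq(p),.08);bot.dwell(.05);st("at")
hand.move_gripper(0,60);bot.dwell(.1);o=st("grip")
bot.servo_line(*pq(off(p,0,.006)),.05);bot.servo_line(*pq(off(q,0,.006)),.02);bot.dwell(.1);f0=get_obs()["wrist_force"];st("lift")
for z in (.003,.001,0,-.001,-.002):
    bot.servo_line(*pq(off(q,0,z)),.05);f=get_obs()["wrist_force"]-f0
    if f[2]>4: break
st("down %g"%z)
hand.move_gripper(.032);bot.dwell(.05)
bot.servo_line(*pq(off(q,.03)),.12);bot.servo_line(*pq(off(q,.10,.03)),.3);st("clear")
E
python3 t.py && python3 meas.py D
cat > fin.py <<'E'
from meas import *
c=load('meas_D_wrist')
for n,x in (('A',-.089),('B',.001),('C',.091)):
    ys=np.arange(-.09,.09,.0005);I=cv2.GaussianBlur(samp(c,[rp(x+.006,y,.048) for y in ys]),(1,5),0);g=I.mean(1)
    gr=np.abs(np.gradient(g));lo=ys<-.064;hi=ys>.068
    print(n,ys[lo][gr[lo].argmax()],ys[hi][gr[hi].argmax()],'rgb',I[(abs(ys)>.02)&(abs(ys)<.04)].mean(0))
E
python3 fin.py
```

```text
at 139.3 [ 0.4169 -0.1782  0.0269] [ 0.3384 -0.0414 -0.523 ] 0.0402
grip 139.71 [ 0.4169 -0.1782  0.027 ] [-2.0521  2.3687  7.3835] 0.0187
lift 140.34 [ 0.4165 -0.1807  0.0322] [ 0.4815  0.6524 -2.0848] 0.0184
down 0 141.09 [ 0.4167 -0.1807  0.027 ] [-3.6505  3.9878 11.6301] 0.0185
clear 142.3 [ 0.4159 -0.1432  0.1494] [-0.72    0.1326 -0.2065] 0.0319
y'=0.035 edges mm: [(np.float64(-143.0), 42), (np.float64(-137.5), 38), (np.float64(-98.0), 30), (np.float64(-78.0), -71), (np.float64(-72.5), 42), (np.float64(-12.5), -6), (np.float64(-9.0), 113), (np.float64(11.5), -90), (np.float64(69.0), -41), (np.float64(81.5), 127), (np.float64(101.5), -84), (np.float64(130.0), -40), (np.float64(143.0), -41)]
y'=-0.035 edges mm: [(np.float64(-143.0), 30), (np.float64(-135.5), 25), (np.float64(-105.5), 38), (np.float64(-99.0), 77), (np.float64(-78.0), -126), (np.float64(-73.0), 22), (np.float64(-9.0), 125), (np.float64(11.0), -123), (np.float64(81.0), 124), (np.float64(102.0), -120), (np.float64(142.5), -44)]
 144.28 [0.5097 0.0397 0.3593] [-0.6135 -0.2393 -0.1801] 0.0849
A -0.07449999999999998 0.07350000000000015 rgb [184.7625 177.35   174.125 ]
B -0.07449999999999998 0.07600000000000015 rgb [206.8719 199.0328 196.0297]
C -0.07499999999999998 0.07550000000000015 rgb [206.6789 198.75   195.6586]
```

Run:
```python
from meas import *
a=load("i_wrist")["frame"].astype(int);b=load("meas_D_wrist")["frame"].astype(int)
# phase/shift check per region between same-pose views
P={}
for nm,(x,y,z,r) in {"stick":(.43,0,.006,40),"tape":(.68,-.01,.024,40),"block":(.69,.08,.034,45),"tray+mask":(.52,.21,.02,60)}.items():
    c=load("meas_D_wrist");u,v=proj(c,[[x,y,z]])[0].astype(int)
    u0,u1,v0,v1=max(u-r,0),min(u+r,639),max(v-r,0),min(v+r,399)
    A=a[v0:v1,u0:u1].mean(2).astype(np.float32);B=b[v0:v1,u0:u1].mean(2).astype(np.float32)
    print(nm,(u,v),"shift px",np.round(cv2.phaseCorrelate(A,B)[0],2),"mean diff",np.abs(A-B).mean().round(1))
from workcell import get_obs
s0=load("f_scene");s1=snap("end","scene")
for nm,(x,y,z,r) in {"mask":(.522,.2125,.02,35),"tape":(.68,-.01,.02,25),"block":(.69,.08,.03,25)}.items():
    u,v=proj(s0,[[x,y,z]])[0].astype(int);A=s0["frame"][v-r:v+r,u-r:u+r].mean(2).astype(np.float32);B=s1["frame"][v-r:v+r,u-r:u+r].mean(2).astype(np.float32)
    print(nm,(u,v),np.round(cv2.phaseCorrelate(A,B)[0],2),np.abs(A-B).mean().round(1))
for nm in("f","end"):
    f=load(nm+"_scene")["frame"];h=cv2.cvtColor(f,cv2.COLOR_RGB2HSV);m=cv2.inRange(h,(12,90,90),(28,255,255));m[:,:280]=0;m[:,370:]=0;m[:180]=0;m[240:]=0
    yy,xx=np.nonzero(m);print("stick",nm,xx.mean(),yy.mean(),len(xx))
```

```text
stick (np.int64(267), np.int64(177)) shift px [ 0.   -0.38] mean diff 2.0
tape (np.int64(433), np.int64(187)) shift px [-0.46  0.35] mean diff 3.3
block (np.int64(449), np.int64(126)) shift px [-0.16  0.37] mean diff 2.7
tray+mask (np.int64(327), np.int64(24)) shift px [-0.08  0.63] mean diff 4.2
mask (np.int64(416), np.int64(218)) [ 0.06 -0.05] 1.4
tape (np.int64(359), np.int64(276)) [-0.   -0.04] 1.4
block (np.int64(396), np.int64(269)) [-0.04 -0.06] 1.5
stick f 323.9142300194932 209.47173489278754 513
stick end 323.8781925343811 209.48919449901769 509
```

Nothing else has moved, and the straps and mask check out. Handing in.

```bash
python3 -c "
from workcell import hand_in,get_obs
print(get_obs()['time_s']);print(hand_in())"
```

```text
144.3333
the job is handed in; nothing more can be done
None
```

The mask bar lies flat in the wash tray, and all three straps are turned bare side up on the rack. I handed in at 144 s of the 210 s allowed. The pink bars were left alone.

**Last checks** (final wrist and scene pictures, numbers only):

| Strap | Across the rack (x') | Ends (y') |
|---|---|---|
| A | −98 to −78 mm | −74.5 / +73.5 mm |
| B | −9 to +11.5 mm | −74.5 / +76 mm |
| C | +81.5 to +102 mm | −75 / +75.5 mm |

- **Spacing and squareness:** the gaps are about 69 and 70 mm, and each strap's edges read within 1 mm at both sides of the bars.
- **Bare side up:** the colour of all three reads neutral bare steel, not the grey primer.
- **Everything else:** the mask, tape roll, sanding block and stirring stick show no shift in the scene camera.

**What went wrong or disagreed:**
- **Fingertip position:** the stated 17 mm ahead of the TCP did not hold. A touch on the bench put the tips about 5.5 mm behind it.
- **Strap A:** because of that, my first grip on it missed and my second slipped, dropping it on edge in the rack. I picked it up by its faces and took it straight to the clip. It first lay about 2.5 mm off centre, so I regripped it and set it right.
- **No look by eye at the end:** the picture-viewing limit ran out before the first strap was placed, so everything after that rests on measured numbers.

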